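Lock the jar's lid and prove the jar under the kiln height gauge

TASK

The lid of the bisque jar beside the kiln height gauge is sitting proud: turn it until you feel it drop down onto the rim and stop there, so that the jar is not dragged round or along with it, then turn it clockwise until it stops, to lock it. Then push the jar along the table, standing upright, under the gauge's bar and right out on the other side to prove that it clears, and leave it standing just beyond the bar with its lid still locked. Neither the jar nor you may knock the gauge, and the other things on the table stay where they are.

Things in the scene. Friction and masses are not known exactly. Their poses are not given: they have to be found in the camera images.
- jar: Cream unglazed stoneware jar with chevron relief, an upright cylinder 92 mm wide and 115 mm tall to its rim, 0.55 to 0.8 kg, too wide to grasp, standing on the table. Origin at the centre of its foot, z up. Slides on the table with 3 to 8 N; may topple if pushed more than 45 mm above the table. At the start it stands on the gauge's -y side (the robot's right).
- jar_rim (a point): Point on the outer edge of the jar's rim, on its +x side, 46 mm from its axis (axes as the jar). Just below the rim inside is a ledge with four hand-cut notches 90 degrees apart, hidden by the lid. A notch lies within 0.3 rad, either way, of the jar's x axis: its place must be felt. Pressed hard, or turned on when blocked, the lid drags the jar round.
- lid: The jar's loose lid, 0.15 kg: a disc 92 mm wide, a fin on top to hold. Origin at the centre of the disc's underside, z up; four lugs on its x and y axes below. They stand on the ledge at first: origin 125 mm above the jar's foot (10 mm over the rim), x axis turned 0.70 to 0.87 rad clockwise (from above) from the jar's x. Down on the rim the origin is 115 mm above the foot.
- lid_fin (a point): Middle of the fin's top edge (axes as the lid), 36 mm above the lid's origin. The upright flat fin is 44 mm long along x, 14 mm thick along y, 25 mm high over the domed disc (which rises to 11 mm). Turned back (anticlockwise) 0.4 to 1.2 rad, the lugs come over the notches, a window 0.2 rad wide; there the lid drops 10 mm by its own weight if held loosely.
- gauge: Kiln height gauge, fixed: a bar along its x on two square kiln posts 32 mm wide, 156 mm tall, centred 101 mm either side of the origin, 170 mm clear between them. Wooden feet 15 mm high, 90 mm wide in y, reach outward from 93 to 193 mm. Origin on the table midway between the posts, under the bar; z up; the jar passes along its y, to end on the +y side.
- gauge_bar (a point): Middle of the bar's lower edge, 156 mm above the table (axes as the gauge). Aluminium straightedge 270 mm long (x), 8 mm thick (y), 26 mm high; clips of 22 mm thickness hold it on the posts. The jar with its lid down is 151 mm tall and clears; with the lid proud, 161 mm, it does not. A hand held upright behind the jar meets the bar before the jar is through.
- lid_lug (a point): Underside of the lug on the lid's +x side, 33 mm from the axis, 18 mm below the lid's origin (axes as the lid). Once dropped, the lid is blocked anticlockwise; clockwise the lugs run under the ledge and meet a stop 0.83 rad past the notch. Locked: the lid's x line stands between 0.43 and 1.2 rad from the jar's x line.
- mug: White glazed mug, 80 mm wide, 85 mm tall, bystander. Origin at the centre of its underside.
- bowl: Cream bisque bowl, 124 mm wide, 48 mm tall, bystander. Origin at the centre of its underside.
- vase: Grey-brown open cylinder vase, 74 mm wide, 110 mm tall, bystander. Origin at the centre of its underside.
- kiln_post: Loose square kiln post lying down, 120 x 32 x 32 mm, bystander. Origin at the centre of its underside, long along x.
- rib: Flat wooden potter's rib, 129 x 34 x 6 mm with round ends, bystander. Origin at the centre of its underside, long along x.
- loop_tool: Trimming tool with a wooden handle 115 mm long and 12 mm thick and a wire loop at its +x end, bystander. Origin under the middle of the handle.
Mind the look-alikes: they are no part of the job. What is shaped like the jar but yellow is not meant.

How it is judged:
By the outcome, as a careful person would: the job done as asked, in the order asked, and still so for the second after the job is handed in, with the robot touching nothing.
It also fails if it takes over 64 s, if anything falls off the work surface, if the arm or the gripper's body presses on something with over 40 N, if the wrist force passes 120 N, or if a joint passes its speed limit or range.

ROBOT

A 6-joint arm with a two-finger parallel gripper is mounted at the origin on the work surface. World frame = base frame: x ahead of the robot, y to its left, z up, the work surface at z = 0. Lengths are in mm, angles in degrees, forces in N, time in s.
With the tool pointing down it reaches from about 425 to 950 mm from the base axis. Payload 14.7 kg.
Tool frame: the origin (TCP) lies between the finger pads; the fingertips stand 14 mm ahead of it and the grasp point (between the pads) lies 5 mm behind it; y points along the fingers, x is the direction in which the jaws open and shut, and the axes are right-handed (so a half turn about y gives the same grasp; the last joint's range is limited). The gripper opens to 85 mm and grips with 20 to 120 N. Pads are 22 mm wide; open, the fingers measure 114 mm over their backs; the gripper's body (76 mm by 85 mm) begins 54 mm behind the grasp point. The pads swing forward as they close: fully open they stand 13 mm farther back than shut.
Start: joints at [-69.763, 27.513, 91.461, -0, 61.026, -2.67], TCP at [253.017, -598.728, 245.297] pointing down, gripper open.
Joint ranges: [-157.49, 157.49], [-46.99, 117.5], [13.45, 153.17], [-89.5, 269.5], [5.16, 153.95], [-167.48, 167.48]. Speed limits (degrees/s): [108.29, 108.29, 136.94, 172.46, 172.46, 172.46].

INTERFACE

Orientations are given as a 3x3 rotation matrix whose columns are the frame's x, y, z axes.
In Python, from plant import manip gives the robot as it stands. The module is installed in compiled form; this text tells all that it offers.
- The arm moves only by the tool move_arm, never from a script. Its argument "targets" is one flat list of numbers, 5 for each row, row after row: the shift along the tool's x, y, z in cm, then the turn about the tool's y in rad, then the finger opening in cm, from 0 to 8.54. In form: [dx, dy, dz, yaw, fingers, dx, dy, dz, yaw, fingers, ...]. A call has 1 to 20 rows; each row shifts and turns the commanded pose from where the row before left it, along the tool's axes as they then stand; what a row does not reach is not made up. A row lasts 1/10 s, in which the tool goes at most 50 mm and 8.59 degrees, less where a joint would pass 70% of its speed; a pose out of reach is approached as far as the arm can. A call with a gripper value outside its range is refused whole. The fingers move at their own pace and stop on an object; the grip force is fixed at half the most. Time passes only in rows, so rows that do not move let the fingers close. It gives the time, the measured TCP pose, the force and the opening at its end, in the units of the state.
- manip.observe(): the state, without advancing time (a new reading comes with each control period).
- manip.grab_frame(name): name is "scene" or "top" or "wrist"; returns the picture (420x560x3 uint8, blue, green, red); there is no depth.
- manip.camera_model(name): a dict with "intrinsics" (3x3 intrinsics, pixels), "extrinsics" (4x4, takes a point from camera to world coordinates). Camera axes: x right, y up, looking along -z (the intrinsics and any distortion apply to the point x, -y, -z); pixel columns grow to the right and rows downward; lengths in mm; the calibration is good to about 2 mm. The wrist camera is an equidistant fisheye: a pixel r from the principal point sees the ray r / f radians off the axis. A picture is of the moment at which its call begins: read the wrist's pose just before it. camera_model takes no time and is no camera call; for the wrist camera it gives the pose at the moment of the call.
- manip.hand_in(): hands the job in, once; it reports no verdict.
The state is a dict: "time_s": time; "qpos": joint angles; "joint_velocities": joint speeds; "joint_torque": joint torques, N m; "ee_pos": TCP position; "tcp_rot": TCP orientation; "ft_force": force on the tool from outside, world axes, zero at the start; "ft_torque": the same for the moment, N m; "width": opening from 0.0 (shut) to 1.0 (fully open).
Only numpy, scipy, OpenCV 4.12 (cv2) and the standard library are available. Lean on these libraries where they do the work, as an engineer would, in place of code of your own. Each camera call takes 0.05 s, during which the arm holds its last target.

## Working session

There is one attempt and no reset: what is moved stays moved. The work goes in short steps, Python scripts to look and compute and a tool call to move; the robot and the scene stay as the last step left them, time stands still between calls to the robot, and variables do not carry over. Pictures are saved under pics/ and viewed, and the job is handed in when it is done.

Besides the shell and the picture viewer there is one more tool, called after ">>>" as a command line: name --argument value ..., lists and objects as JSON in quotes. move_arm: Moves the arm, as the interface text tells. Its arguments: {"type":"object","properties":{"targets":{"type":"array"}},"required":["targets"]}

```bash
mkdir -p pics; ls; python3 - <<'E'
from plant import manip
import cv2
s=manip.observe(); print(s)
for n in ("scene","top","wrist"):
    m=manip.camera_model(n); print(n,m)
    cv2.imwrite(f"pics/{n}0.png",manip.grab_frame(n))
E
```

```text
pics
{'time_s': 0.0, 'qpos': array([-6.97633663e+01,  2.75500759e+01,  9.14937318e+01,  1.15632920e-03,
        6.10258292e+01, -2.66692794e+00]), 'joint_velocities': array([ 0.00717585,  0.01412289, -0.0183733 ,  0.03137571, -0.13509745,
       -0.04648501]), 'joint_torque': array([-1.45339527e-04, -9.50640106e+01, -4.30174434e+01, -7.35746312e-06,
        1.20866101e-02, -3.87388468e-05]), 'ee_pos': array([ 252.8885921 , -598.36100679,  244.66999856]), 'tcp_rot': array([[ 3.89171952e-01, -4.03836530e-04,  9.21165039e-01],
       [-9.21164329e-01,  1.14647697e-03,  3.89172154e-01],
       [-1.21325643e-03, -9.99999261e-01,  7.41768736e-05]]), 'ft_force': array([ 0.43292143,  0.73092238, -0.00716478]), 'ft_torque': array([-0.03543923,  0.00362069,  0.01206036]), 'width': 0.9988227797055084}
scene {'intrinsics': array([[466.59699229,   0.        , 277.21828716],
       [  0.        , 466.59699229, 212.25078744],
       [  0.        ,   0.        ,   1.        ]]), 'extrinsics': array([[ 5.03354683e-01, -6.07007253e-01,  6.14960371e-01,
         1.27617236e+03],
       [ 8.63891385e-01
[... 595 characters left out ...]
    [ 2.35381547e-02,  7.35931089e-02,  9.97010536e-01,
         1.13475757e+03],
       [ 0.00000000e+00,  0.00000000e+00,  0.00000000e+00,
         1.00000000e+00]])}
wrist {'intrinsics': array([[325.1922621 ,   0.        , 272.80920603],
       [  0.        , 325.1922621 , 206.95196836],
       [  0.        ,   0.        ,   1.        ]]), 'extrinsics': array([[ 3.89951092e-01,  8.75398774e-01,  2.85683623e-01,
         3.26825791e+02],
       [-9.20834472e-01,  3.71188251e-01,  1.19512165e-01,
        -5.68049385e+02],
       [-1.42160116e-03, -3.09671227e-01,  9.50842632e-01,
         3.73056600e+02],
       [ 0.00000000e+00,  0.00000000e+00,  0.00000000e+00,
         1.00000000e+00]])}
```

View pics/scene0.png

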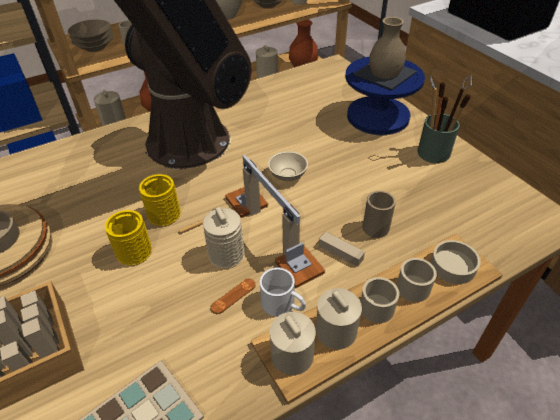

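View pics/top0.png

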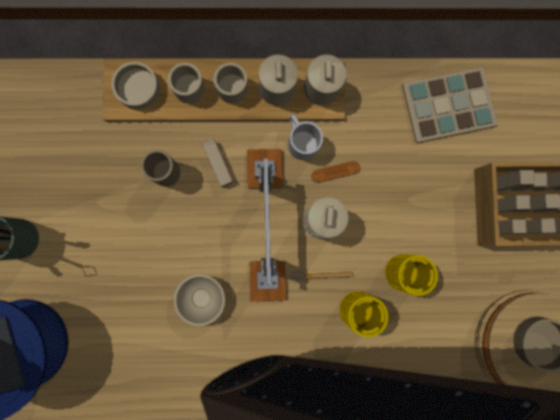

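View pics/wrist0.png

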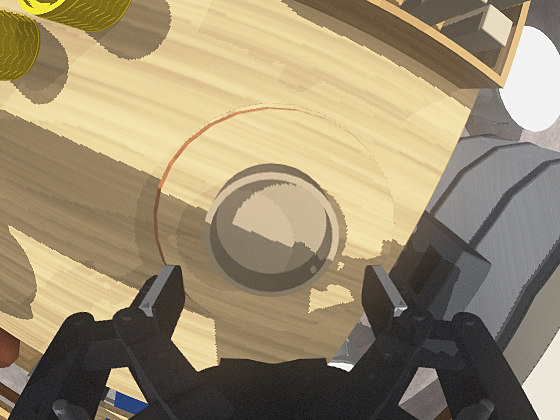

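Scene shows the gauge (posts ~scene (252,190), (290,240)), with the cream jar at scene (223,237) / top (327,218). Possible confusions: the board jars at top (278,78) and (326,78), and the yellow ones at (412,274) and (364,314). I choose the cream jar beside the gauge at top (327,218), and check it in a close crop.

```bash
cat > h.py <<'E'
import numpy as np, cv2
from plant import manip
def proj(n,P,m=None):
    m=m or manip.camera_model(n);K=m["intrinsics"];E=m["extrinsics"]
    P=np.atleast_2d(P).astype(float)
    c=(P-E[:3,3])@E[:3,:3]; x,y,z=c[:,0],-c[:,1],-c[:,2]
    if n=="wrist":
        r=np.hypot(x,y);th=np.arctan2(r,z);s=th/np.maximum(r,1e-9);return np.c_[K[0,0]*x*s+K[0,2],K[1,1]*y*s+K[1,2]]
    return np.c_[K[0,0]*x/z+K[0,2],K[1,1]*y/z+K[1,2]]
def ray(n,uv,m=None):
    m=m or manip.camera_model(n);K=m["intrinsics"];E=m["extrinsics"]
    uv=np.atleast_2d(uv).astype(float)
    x=(uv[:,0]-K[0,2])/K[0,0];y=(uv[:,1]-K[1,2])/K[1,1]
    if n=="wrist":
        r=np.hypot(x,y);s=np.where(r>1e-9,np.sin(r)/np.maximum(r,1e-9),1);d=np.c_[x*s,-y*s,-np.cos(r)]
    else: d=np.c_[x,-y,-np.ones_like(x)]
    return E[:3,3],d@E[:3,:3].T
def at(n,uv,z,m=None):
    o,d=ray(n,uv,m);return o+d*((z-o[2])/d[:,2])[:,None]
E
python3 - <<'E'
from h import *
t=cv2.imread("pics/top0.png");s=cv2.imread("pics/scene0.png")
a=cv2.resize(t[120:320,230:430],(600,600),interpolation=cv2.INTER_CUBIC)
b=cv2.resize(s[150:320,180:350],(600,600),interpolation=cv2.INTER_CUBIC)
cv2.imwrite("pics/topc.png",a);cv2.imwrite("pics/scenec.png",b)
E
```

```text
(no output)
```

View pics/topc.png

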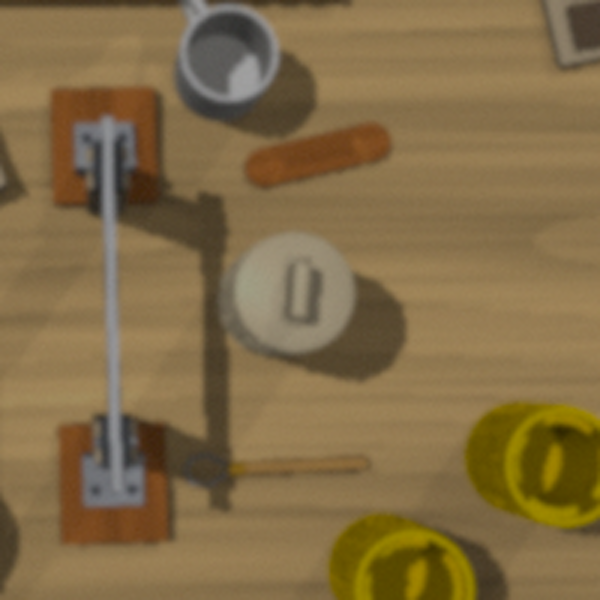

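View pics/scenec.png

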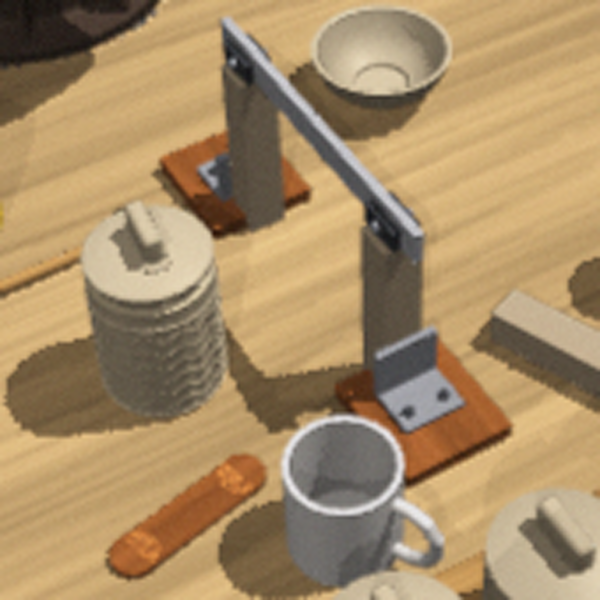

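```bash
python3 - <<'E'
from h import *
c=lambda L:np.array(L)/3+[230,120]
print("bar",at("top",c([(107,118),(117,490)]),182))
print("feet",at("top",c([(52,88),(160,88),(158,205),(52,203)]),15).mean(0),at("top",c([(60,424),(165,424),(170,540),(62,542)]),15).mean(0))
print("feet",at("top",c([(52,88),(160,88),(158,205),(52,203)]),15),at("top",c([(60,424),(165,424),(170,540),(62,542)]),15))
print("jar",at("top",c([(294,293)]),130), at("top",c([(234,293),(356,293),(294,233),(294,353)]),130))
f=at("top",c([(299,262),(300,320)]),161);print("fin",f)
print("tool",at("top",c([(190,468),(235,468),(370,463)]),6),"rib",at("top",c([(247,168),(390,140)]),6),"mug",at("top",c([(228,55)]),85))
print("yel",at("top",c([(560,465),(415,582)]),115))
# scene: lid disc center crop(150,250)
s=170/600
cs=lambda L:np.array(L)*s+[180,150]
print("scene fin",at("scene",cs([(135,212),(153,245)]),161),"lid",at("scene",cs([(149,255)]),130))
print("bar scene",at("scene",cs([(226,20),(418,238)]),182))
E
```

```text
bar [[643.21960908  36.44359589 182.        ]
 [375.67036138  32.18038759 182.        ]]
feet [651.39309829  35.32630015  15.        ] [367.28791229  31.01693635  15.        ]
feet [[701.55456337  80.50457688  15.        ]
 [700.97294723 -11.76146504  15.        ]
 [600.29024063  -8.69306043  15.        ]
 [602.75464193  81.2551492   15.        ]] [[416.31683165  75.97513688  15.        ]
 [415.23336745 -12.08159122  15.        ]
 [318.97855693 -14.92276127  15.        ]
 [318.62289312  75.09696099  15.        ]]
jar [[ 517.66347589 -105.1302816   130.        ]] [[ 518.12033015  -59.40471435  130.        ]
 [ 517.1903661  -152.48283165  130.        ]
 [ 563.50640645 -106.09494695  130.        ]
 [ 472.12590497 -104.17204189  130.        ]]
fin [[ 538.76656207 -104.48946524  161.        ]
 [ 495.94142344 -104.31491249  161.        ]]
tool [[ 377.67064625  -33.21063075    6.        ]
 [ 377.17276038  -71.29399747    6.        ]
 [ 379.87610814 -186.01364105    6.        ]] rib [[ 632.77985593  -86.17103026    6.        ]
 [ 656.19165798 -210.34797119    6.        ]] mug [[712.44695737 -62.9197752   85.        ]]
yel [[ 384.18446131 -309.65263237  115.        ]
 [ 297.31446472 -195.23212414  115.        ]]
scene fin [[ 512.37509366 -103.53150012  161.        ]
 [ 546.99048601 -106.53588     161.        ]] lid [[ 525.58780514 -102.77646553  130.        ]]
bar scene [[382.96655836  34.77053492 182.        ]
 [650.16821622  36.88623142 182.        ]]
```

The crop confirms it: a single cream jar with a proud lid, fin about parallel to world x, at roughly (519,-105); gauge centre about (510,34), axis-aligned within 1°. I'll go above the jar for a wrist view.

>>> move_arm --targets '[0,0,0,0.1,3.5,0,0,0,0.1,3.5,0,0,0,0.1,3.5,0,0,0,0.1,3.5,-3.1,-0.1,1.65,0,3.5,-3.1,-0.1,1.65,0,3.5,-3.1,-0.1,1.65,0,3.5,-3.1,-0.1,1.65,0,3.5,-3.1,-0.1,1.65,0,3.5,-3.1,-0.1,1.65,0,3.5,-3.1,-0.1,1.65,0,3.5,-3.1,-0.1,1.65,0,3.5,-3.1,-0.1,1.65,0,3.5,-3.1,-0.1,1.65,0,3.5,-3.1,-0.1,1.65,0,3.5,-3.1,-0.1,1.65,0,3.5,-3.1,-0.1,1.65,0,3.5,-3.1,-0.1,1.65,0,3.5,-3.1,-0.1,1.65,0,3.5,-3.1,-0.1,1.65,0,3.5]'

```text
time_s: 2.15
ee_pos: [517.5, -101.4, 261.3]
tcp_rot: [[-0.0, -0.0, 1.0], [-1.0, 0.0, -0.0], [-0.0, -1.0, -0.0]]
ft_force: [0.3, -0.2, 0.3]
width: 0.408
```

```bash
cat > look.py <<'E'
import sys
from h import *
np.set_printoptions(precision=2,suppress=True)
def st():
    s=manip.observe();R=s["tcp_rot"]
    print("t",round(s["time_s"],2),"p",s["ee_pos"],"xang",round(float(np.degrees(np.arctan2(R[1,0],R[0,0]))),2),"q6",s["qpos"][5],"F",s["ft_force"],"T",s["ft_torque"],"w",round(float(s["width"])*85.4,1))
    return s
if __name__=="__main__":
    st()
    for a in sys.argv[2:]:
        n=a.split(":")[0];m=manip.camera_model(n)
        im=manip.grab_frame(n);f=f"pics/{sys.argv[1]}_{n}.png";cv2.imwrite(f,im)
        import pickle;pickle.dump(m,open(f[:-4]+".pkl","wb"))
        if ":" in a:
            x0,y0,x1,y1=map(int,a.split(":")[1].split(","));k=min(800/(x1-x0),600/(y1-y0))
            cv2.imwrite(f[:-4]+"_c.png",cv2.resize(im[y0:y1,x0:x1],None,fx=k,fy=k,interpolation=cv2.INTER_CUBIC));print("scale",k)
E
python3 look.py a wrist
```

```text
t 2.15 p [ 517.54 -101.36  261.29] xang -90.01 q6 75.63431556282194 F [ 0.27 -0.23  0.27] T [-0.06 -0.01 -0.  ] w 34.8
```

View pics/a_wrist.png

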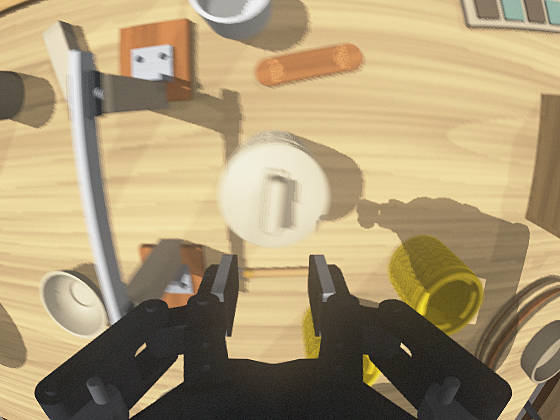

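```bash
python3 - <<'E'
from h import *
im=cv2.imread("pics/a_wrist.png")
cv2.imwrite("pics/a_c.png",cv2.resize(im[125:255,205:345],None,fx=4.5,fy=4.5,interpolation=cv2.INTER_CUBIC))
E
```

```text
(no output)
```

View pics/a_c.png

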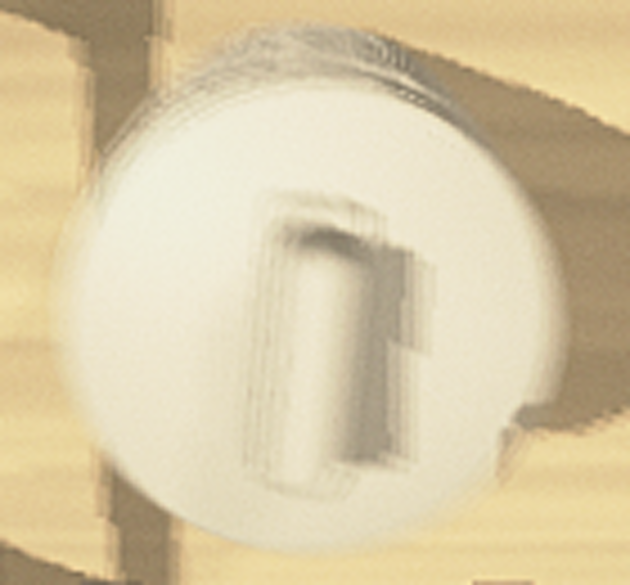

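```bash
python3 look.py b wrist:205,125,345,255
```

```text
t 2.2 p [519.64 -97.87 261.51] xang -89.98 q6 75.89447618079146 F [0.48 4.22 0.62] T [ 0.13 -0.05  0.04] w 35.1
scale 4.615384615384615
```

View pics/b_wrist_c.png

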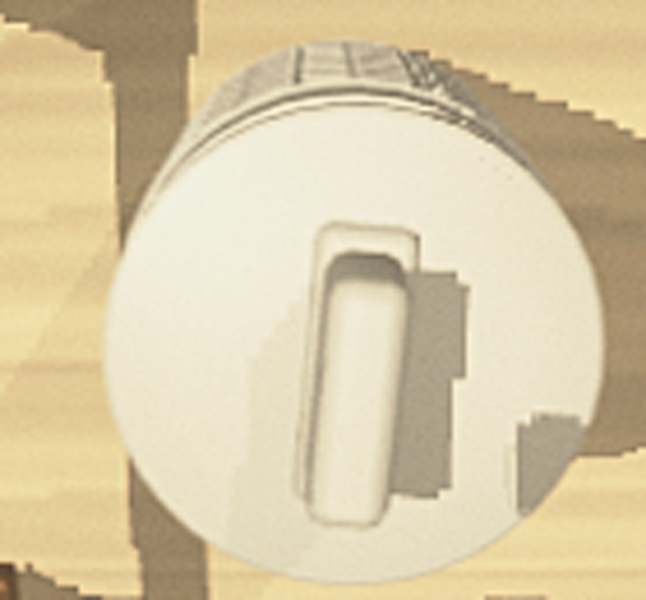

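```bash
python3 - <<'E'
from h import *
import pickle
np.set_printoptions(precision=1,suppress=True)
m=pickle.load(open("pics/b_wrist.pkl","rb"));k=4.615384615
c=lambda L:np.array(L)/k+[205,125]
f=at("wrist",c([(368,268),(349,524)]),161,m);d=f[0]-f[1];print(f,f.mean(0),np.hypot(*d[:2]),np.degrees(np.arctan2(d[1],d[0])))
print(at("wrist",c([(105,345),(604,345)]),128,m),at("wrist",c([(355,95),(340,583)]),128,m))
s=manip.observe();print(s["ee_pos"],s["ft_force"])
E
```

```text
[[ 543.5 -106.8  161. ]
 [ 499.9 -104.2  161. ]] [ 521.7 -105.5  161. ] 43.729019539331695 -3.4099699102680554
[[ 521.   -60.   128. ]
 [ 521.2 -151.8  128. ]] [[ 566.7 -105.4  128. ]
 [ 473.  -103.4  128. ]]
[518.6 -99.7 261.3] [ 1.1 -0.9 -0.8]
```

>>> move_arm --targets '[0.55,0,0.2,0.06,3.5,0,2,0,0,3.5,0,2,0,0,3.5,0,2,0,0,3.5,0,1.5,0,0,3.5,0,0,0,0,3.5,0,0,0,0,3.5]'

```text
time_s: 2.95
ee_pos: [519.0, -108.6, 186.5]
tcp_rot: [[-0.06, -0.001, 0.998], [-0.998, 0.0, -0.06], [-0.0, -1.0, -0.001]]
ft_force: [0.6, 0.4, 1.0]
width: 0.413
```

```bash
python3 look.py c wrist:160,120,400,300; python3 -c "
from look import *
st()"
```

```text
t 2.95 p [ 518.98 -108.56  186.47] xang -93.46 q6 78.37693250722394 F [0.63 0.39 1.04] T [ 0.02 -0.05  0.06] w 35.3
scale 3.3333333333333335
t 3.0 p [ 519.34 -108.57  186.93] xang -93.46 q6 78.38078276212012 F [-0.11 -0.69  0.04] T [0.01 0.03 0.  ] w 35.1
```

View pics/c_wrist_c.png

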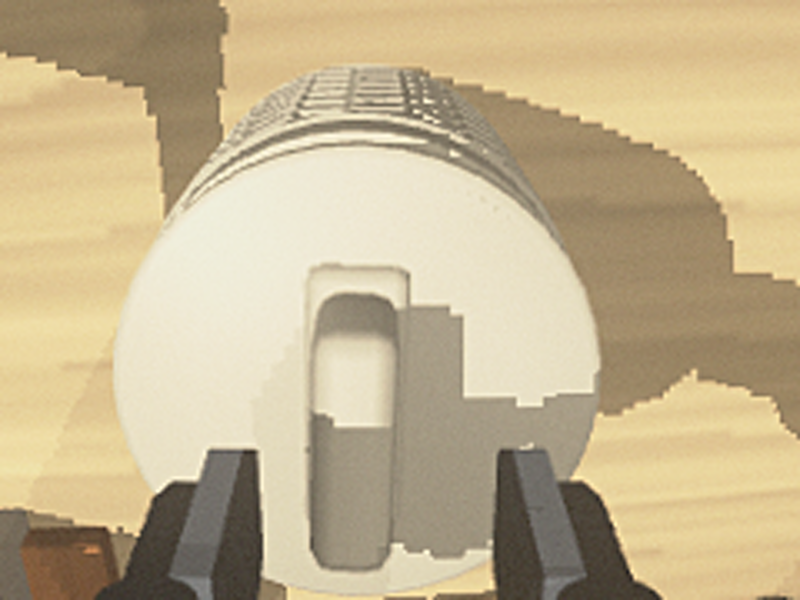

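```bash
python3 - <<'E'
from h import *
import pickle
m=pickle.load(open("pics/c_wrist.pkl","rb"))
c=lambda L:np.array(L)/3.33333+[160,120]
f=at("wrist",c([(355,295),(351,570)]),161,m);d=f[0]-f[1];print(f,f.mean(0),np.hypot(*d[:2]),np.degrees(np.arctan2(d[1],d[0])))
E
```

```text
[[ 548.31429773 -107.52637254  161.        ]
 [ 500.03962118 -103.6041352   161.        ]] [ 524.17695946 -105.56525387  161.        ] 48.43375209052772 -4.644983951503863
```

>>> move_arm --targets '[-0.33,0,0.25,0.01,3.5,0,1,0,0,3.0,0,1,0,0,2.6,0,0.8,0,0,2.4,0,0,0,0,2.2,0,0,0,0,2.2,0,0,0,0,2.2]'

```text
time_s: 3.7
ee_pos: [522.0, -105.2, 158.4]
tcp_rot: [[-0.07, 0.0, 0.998], [-0.998, -0.0, -0.07], [0.0, -1.0, 0.0]]
ft_force: [0.2, -0.7, -0.2]
width: 0.258
```

```bash
python3 look.py d wrist:160,120,400,300 scene:180,150,350,320; python3 -c "
from look import *
st()"
```

```text
t 3.7 p [ 521.96 -105.2   158.45] xang -94.02 q6 79.3658267285022 F [ 0.17 -0.66 -0.2 ] T [-0.02  0.05 -0.02] w 22.0
scale 3.3333333333333335
scale 3.5294117647058822
t 3.8 p [ 522.04 -105.2   158.61] xang -94.02 q6 79.36760411512455 F [-0.87 -0.33 -0.72] T [ 0.06  0.01 -0.04] w 22.3
```

View pics/d_wrist_c.png

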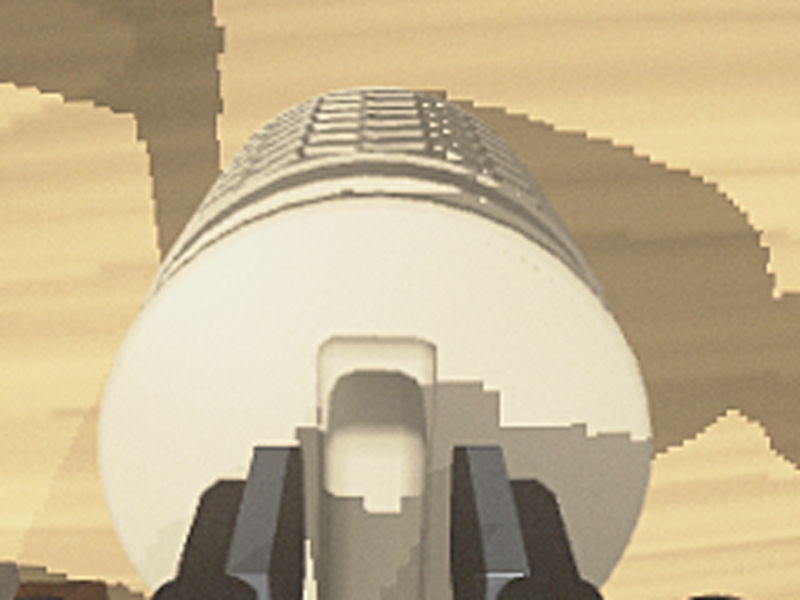

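View pics/d_scene_c.png

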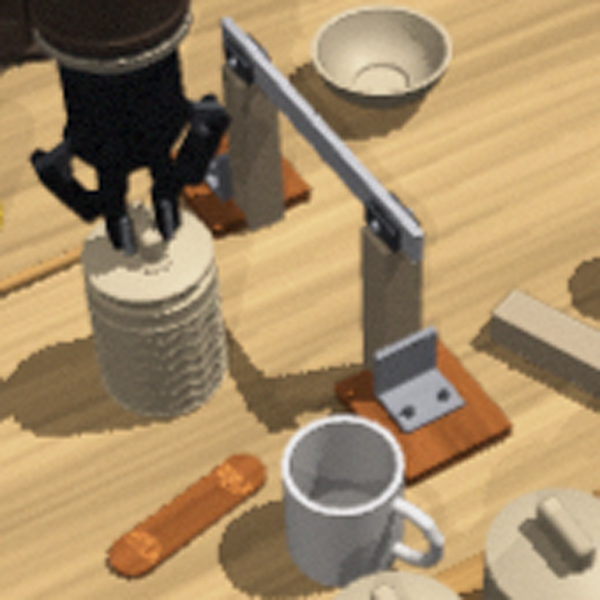

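>>> move_arm --targets '[0,0.2,0,0,1.9,0,0.1,0,0,1.8,0,0,0,0,1.7,0,0,0,0,1.7,0,0,0,-0.08,1.7,0,0,0,-0.08,1.7,0,0,0,-0.08,1.7,0,0,0,-0.08,1.7,0,0,0,0,1.7,0,0,0,0,1.7]'

```text
time_s: 4.8
ee_pos: [521.8, -105.1, 155.3]
tcp_rot: [[0.245, 0.0, 0.97], [-0.97, -0.0, 0.245], [0.0, -1.0, 0.0]]
ft_force: [0.3, -0.1, -0.0]
width: 0.201
```

```bash
python3 look.py e wrist:160,120,400,300; python3 -c "
from look import *
st()"
```

```text
t 4.8 p [ 521.8  -105.14  155.33] xang -75.83 q6 61.172146943748544 F [ 0.3  -0.12 -0.04] T [-0.03  0.01 -0.01] w 17.2
scale 3.3333333333333335
t 4.85 p [ 521.85 -105.13  155.34] xang -75.82 q6 61.16455267655657 F [0.85 0.23 0.28] T [0.04 0.   0.08] w 16.7
```

View pics/e_wrist_c.png

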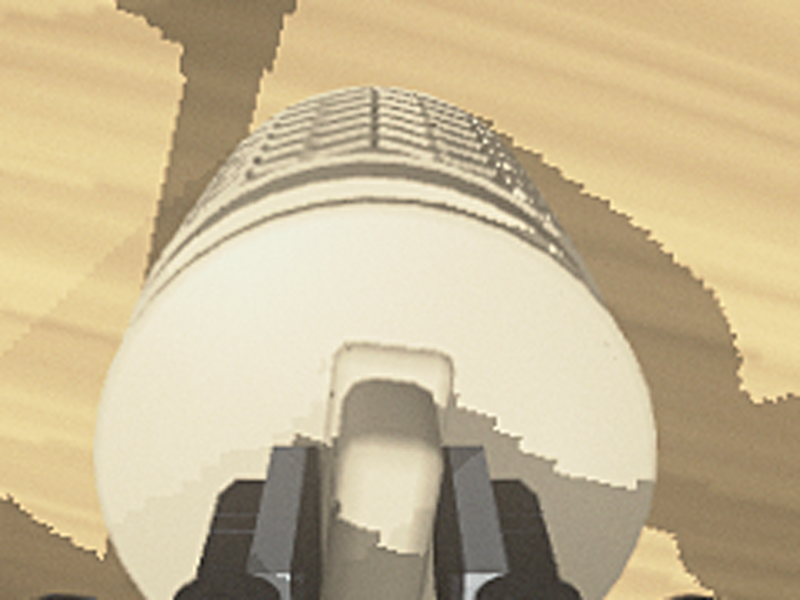

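>>> move_arm --targets '[0,0,0,-0.06,1.7,0,0,0,-0.06,1.7,0,0,0,0,1.7,0,0,0,0,1.7]'

```text
time_s: 5.25
ee_pos: [521.8, -105.1, 155.3]
tcp_rot: [[0.359, -0.0, 0.933], [-0.933, 0.0, 0.359], [-0.0, -1.0, -0.0]]
ft_force: [0.3, -0.3, -0.5]
width: 0.204
```

```bash
python3 look.py f wrist:160,120,400,300
```

```text
t 5.25 p [ 521.79 -105.13  155.29] xang -68.97 q6 54.31510697615802 F [ 0.31 -0.31 -0.52] T [ 0.03  0.   -0.01] w 17.4
scale 3.3333333333333335
```

View pics/f_wrist_c.png

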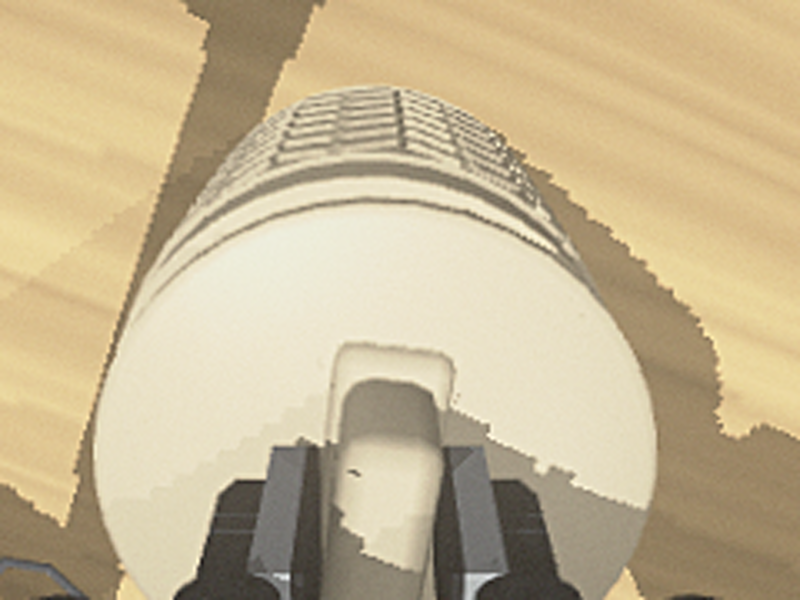

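```bash
cat > chk.py <<'E'
import sys
from look import *
def line(im):
    g=cv2.cvtColor(im,cv2.COLOR_BGR2GRAY).astype(float)[150:220,262:284].mean(1)
    return np.round(g[:60],0).astype(int)
if __name__=="__main__":
    if len(sys.argv)>2:
        print(line(cv2.imread(sys.argv[2])))
    else:
        st();im=manip.grab_frame("wrist");cv2.imwrite(f"pics/{sys.argv[1]}.png",im);print(line(im))
        cv2.imwrite(f"pics/{sys.argv[1]}_c.png",cv2.resize(im[120:300,160:400],None,fx=2.5,fy=2.5,interpolation=cv2.INTER_CUBIC))
E
python3 chk.py x pics/f_wrist.png;python3 chk.py x pics/e_wrist.png
```

```text
[185 178 154 191 166 160 192 165 152 183 182 151 158 183 174 163 210 215
 174 133 136 134 142 197 229 226 225 227 227 184 131 198 227 227 230 232
 233 233 232 232 232 232 232 232 232 232 232 231 231 231 231 231 231 231
 231 231 230 231 230 230]
[186 183 173 189 178 173 192 175 164 187 188 159 167 191 183 157 193 222
 194 135 134 135 131 182 229 230 227 230 228 180 132 203 229 229 231 233
 234 234 234 234 233 233 233 233 233 233 233 233 233 233 233 233 232 232
 232 232 232 232 232 232]
```

>>> move_arm --targets '[0,0,0,-0.06,1.7,0,0,0,-0.02,1.7,0,0,0,0,1.7,0,0,0,0,1.7]'

```text
time_s: 5.7
ee_pos: [521.8, -105.1, 155.3]
tcp_rot: [[0.433, 0.0, 0.901], [-0.901, -0.0, 0.433], [0.0, -1.0, 0.0]]
ft_force: [0.3, 0.9, 1.1]
width: 0.198
```

```bash
python3 chk.py g
```

```text
t 5.7 p [ 521.8  -105.14  155.32] xang -64.33 q6 49.67470400252549 F [0.35 0.91 1.06] T [ 0.03  0.04 -0.01] w 16.9
[188 176 152 195 164 153 196 171 140 190 190 145 150 192 185 173 214 209
 161 132 136 132 150 207 229 225 224 226 226 185 132 195 226 226 229 231
 232 232 232 232 231 231 231 231 231 231 230 230 231 230 230 230 230 230
 230 229 229 229 229 229]
```

>>> move_arm --targets '[0,0,0,-0.06,1.7,0,0,0,-0.02,1.7,0,0,0,0,1.7,0,0,0,0,1.7]'

```text
time_s: 6.15
ee_pos: [521.8, -105.1, 155.3]
tcp_rot: [[0.504, -0.0, 0.864], [-0.864, -0.0, 0.504], [-0.0, -1.0, -0.0]]
ft_force: [0.9, 0.6, -0.1]
width: 0.202
```

```bash
python3 chk.py g2
```

```text
t 6.15 p [ 521.8  -105.13  155.29] xang -59.73 q6 45.07823063976429 F [ 0.88  0.61 -0.1 ] T [-0.04  0.03  0.02] w 17.2
[192 177 149 199 164 152 198 171 137 189 190 144 149 190 190 188 213 201
 142 133 136 130 164 216 225 222 222 224 224 182 130 193 225 225 228 230
 230 231 230 230 230 230 230 230 230 229 230 229 229 229 229 228 228 228
 228 228 228 228 227 227]
```

>>> move_arm --targets '[0,0,0,-0.06,1.7,0,0,0,-0.02,1.7,0,0,0,0,1.7,0,0,0,0,1.7]'

```text
time_s: 6.6
ee_pos: [521.7, -105.1, 155.3]
tcp_rot: [[0.571, -0.0, 0.821], [-0.821, 0.0, 0.571], [-0.0, -1.0, -0.0]]
ft_force: [0.1, 0.0, 0.5]
width: 0.194
```

```bash
python3 chk.py g3
```

```text
t 6.6 p [ 521.75 -105.11  155.29] xang -55.15 q6 40.49029412089807 F [0.11 0.01 0.48] T [ 0.01  0.06 -0.04] w 16.6
[181 162 184 177 161 179 181 151 173 188 162 154 176 184 168 198 213 184
 135 135 134 136 180 222 222 220 220 223 222 179 129 192 224 224 227 230
 230 230 230 230 229 230 229 229 229 229 229 229 228 228 228 228 227 227
 227 227 227 226 227 226]
```

>>> move_arm --targets '[0,0,0,-0.06,1.7,0,0,0,-0.02,1.7,0,0,0,0,1.7,0,0,0,0,1.7]'

```text
time_s: 7.05
ee_pos: [521.9, -105.2, 155.3]
tcp_rot: [[0.635, 0.0, 0.772], [-0.772, -0.0, 0.635], [0.0, -1.0, 0.0]]
ft_force: [0.5, -0.1, 0.1]
width: 0.197
```

```bash
python3 chk.py g4
```

```text
t 7.05 p [ 521.88 -105.15  155.34] xang -50.57 q6 35.90744869935885 F [ 0.54 -0.08  0.08] T [ 0.07 -0.04 -0.  ] w 16.9
[174 168 178 165 170 178 165 165 172 176 157 164 175 167 167 208 206 171
 136 134 132 145 192 221 222 220 219 220 220 220 223 212 163 135 172 217
 225 225 225 227 226 227 227 226 226 226 226 225 226 226 225 225 225 224
 225 224 224 223 223 223]
```

View pics/g4_c.png

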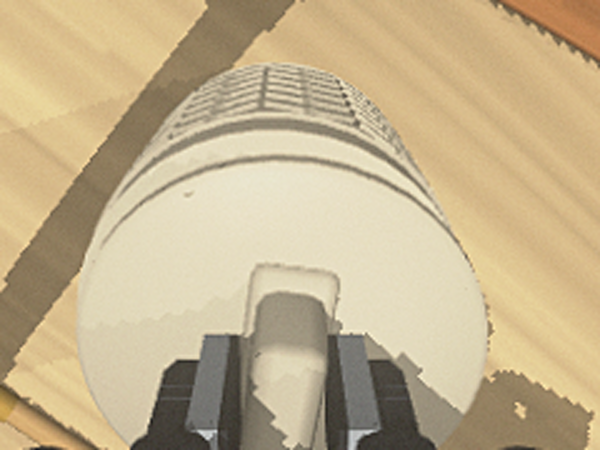

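```bash
python3 chk.py g5; python3 - <<'E'
from h import *
a=cv2.imread("pics/g3.png")[120:300,160:400];b=cv2.imread("pics/g5.png")[120:300,160:400]
cv2.imwrite("pics/cmp.png",cv2.resize(np.hstack([a,b]),None,fx=1.66*1,fy=1.66*2*.5,interpolation=cv2.INTER_CUBIC))
E
```

```text
t 7.1 p [ 521.86 -105.14  155.32] xang -50.55 q6 35.89562652123733 F [-0.31 -0.32  0.03] T [-0.01 -0.   -0.04] w 17.0
[172 169 178 165 170 178 166 166 171 176 158 166 174 165 167 209 206 171
 136 134 132 145 192 221 221 220 220 220 220 220 224 211 162 134 172 217
 225 225 226 227 228 226 227 226 226 226 226 226 226 226 225 225 225 225
 224 224 224 224 224 223]
```

View pics/cmp.png

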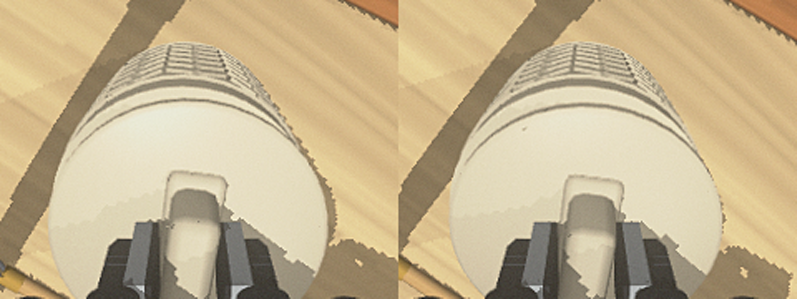

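```bash
python3 - <<'E'
from h import *
np.set_printoptions(precision=1,suppress=True)
m=manip.camera_model("wrist");c=np.array([521.8,-105.2])
a=np.linspace(0,2*np.pi,721)
for z in (105,110,115,118,120,125,128,130):
    P=np.c_[c[0]+46*np.cos(a),c[1]+46*np.sin(a),0*a+z];p=proj("wrist",P,m)
    print(z,"top row",p[np.abs(p[:,0]-272)<8][:,1].min(),"width",p[:,0].max()-p[:,0].min())
for z in (151,161):
    P=np.array([[*c,z]]);print(z,proj("wrist",P,m))
for n in("g3","g5"):
    im=cv2.imread(f"pics/{n}.png");g=cv2.cvtColor(im,cv2.COLOR_BGR2GRAY)
    print(n,g[258,180:212],g[258,340:380])
E
```

```text
105 top row 165.35978453545653 width 151.02131616018534
110 top row 167.0672998095758 width 154.59611089132267
115 top row 168.87227404803346 width 158.33123533553922
118 top row 170.00552164565696 width 160.6544947468409
120 top row 170.78317482481216 width 162.238238738916
125 top row 172.809464121553 width 166.32595679045383
128 top row 174.08498298264675 width 168.8714470901754
130 top row 174.96174606961753 width 170.60827339668538
151 [[271.1 280.7]]
161 [[271.  292.1]]
g3 [163 195 195 195 200 206 202 200 198 202 204 205 208 211 209 205 208 208
 209 208 208 207 207 208 210 209 211 209 206 213 209 211] [220 214 217 215 218 217 216 213 217 212 215 213 214 214 211 211 201 163
 119 123 123 114 184 200 202 202 209 207 212 208 211 213 212 212 209 210
 206 209 206 206]
g5 [194 193 192 189 186 190 192 197 203 204 200 191 202 199 206 206 204 204
 202 203 207 203 205 205 199 205 206 205 208 208 207 206] [214 214 214 213 212 213 214 214 209 212 212 211 210 204 199 207 218 211
 210 211 205 206 208 205 205 212 208 210 203 205 204 203 201 200 196 187
 193 191 195 197]
```

```bash
python3 look.py g6 scene:190,190,260,275; python3 - <<'E'
from h import *
a=cv2.imread("pics/d_scene.png")[190:275,190:260];b=cv2.imread("pics/g6_scene.png")[190:275,190:260]
cv2.imwrite("pics/cmp2.png",cv2.resize(np.hstack([a,b]),None,fx=5.5,fy=5.5,interpolation=cv2.INTER_CUBIC))
E
```

```text
t 7.15 p [ 521.84 -105.14  155.31] xang -50.54 q6 35.88075338829173 F [-0.12  0.35  0.42] T [0.04 0.05 0.  ] w 17.1
scale 7.0588235294117645
```

View pics/cmp2.png

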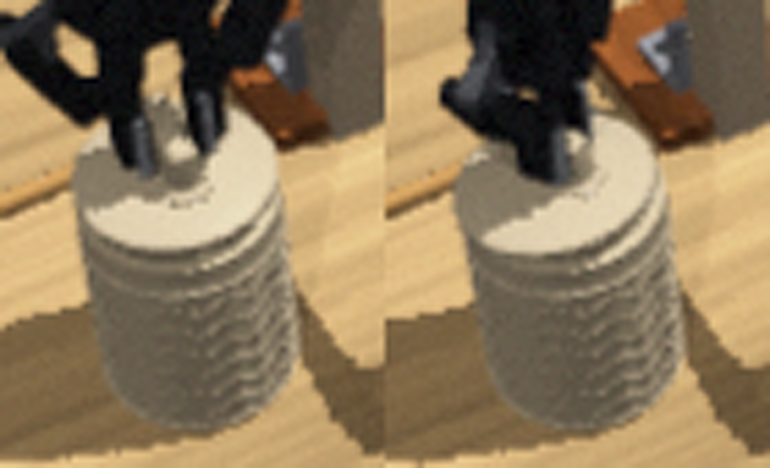

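>>> move_arm --targets '[0,0,0,0,2.0,0,0,0,0,2.4,0,0,0,0,2.4]'

```text
time_s: 7.5
ee_pos: [521.8, -105.1, 155.3]
tcp_rot: [[0.636, 0.0, 0.771], [-0.771, -0.0, 0.636], [0.0, -1.0, 0.0]]
ft_force: [-0.6, -0.1, 0.3]
width: 0.28
```

```bash
python3 chk.py g7; python3 look.py g7 scene:190,190,260,275; python3 - <<'E'
from h import *
a=cv2.imread("pics/d_scene.png")[190:275,190:260];b=cv2.imread("pics/g7_scene.png")[190:275,190:260]
A=cv2.resize(np.hstack([a,b]),None,fx=5.5,fy=5.5,interpolation=cv2.INTER_CUBIC)
cv2.imwrite("pics/cmp3.png",A)
E
```

```text
t 7.5 p [ 521.85 -105.15  155.34] xang -50.49 q6 35.83104137588247 F [-0.6  -0.14  0.25] T [ 0.05 -0.02 -0.02] w 23.9
[174 171 181 165 171 177 167 166 173 175 157 166 176 166 166 210 207 169
 134 134 133 145 194 222 221 220 219 220 220 220 225 204 147 137 188 223
 224 225 226 227 227 227 227 227 227 226 227 226 226 225 225 225 226 225
 225 224 224 224 224 223]
t 7.55 p [ 521.84 -105.13  155.32] xang -50.48 q6 35.8260322457572 F [0.14 0.24 0.13] T [0.03 0.02 0.01] w 24.1
scale 7.0588235294117645
```

View pics/cmp3.png

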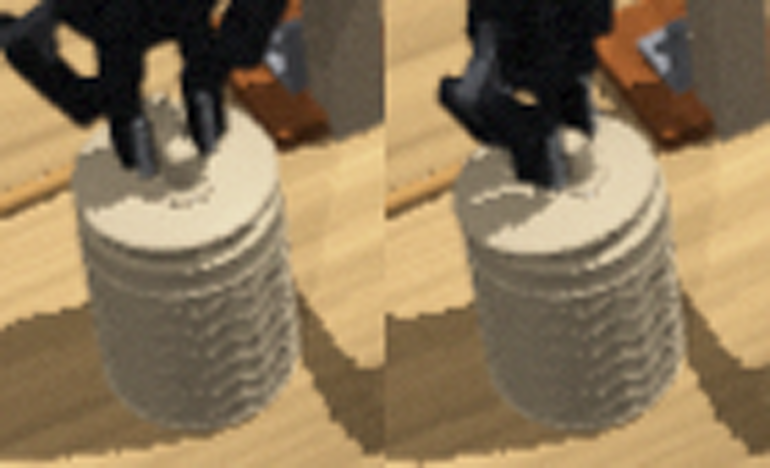

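View pics/g7_c.png

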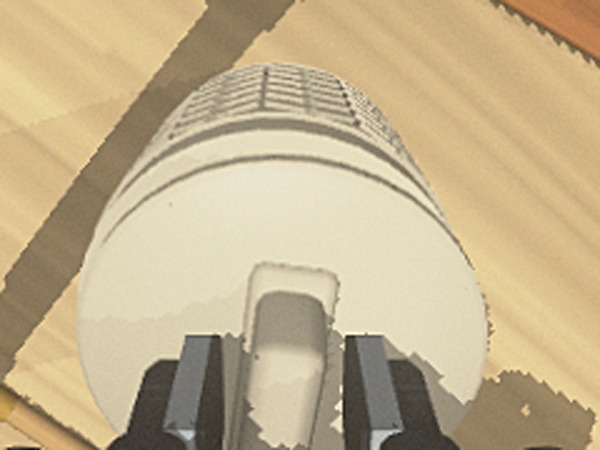

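```bash
python3 - <<'E'
from h import *
np.set_printoptions(precision=1,suppress=True)
P=[[521.8,-105,z] for z in (115,125,151,161)]
p=proj("scene",P);print(p, p[0]-p[1])
# NCC shift of lid patch (lower near-edge) between images
a=cv2.imread("pics/scene0.png");b=cv2.imread("pics/g7_scene.png");c=cv2.imread("pics/d_scene.png")
for nm,im in(("d",c),("g7",b)):
    print(nm)
    for col in (218,224,230):
        print(col,cv2.cvtColor(im,cv2.COLOR_BGR2GRAY)[225:250,col])
E
python3 - <<'E'
from h import *
A=[cv2.imread(f"pics/{n}.png")[195:285,190:345] for n in("g3","g7")]
cv2.imwrite("pics/cmp4.png",cv2.resize(np.vstack(A),None,fx=3.2,fy=3.2,interpolation=cv2.INTER_CUBIC))
E
```

```text
[[221.4 225.8]
 [220.9 223. ]
 [219.8 215.6]
 [219.4 212.7]] [0.4 2.8]
d
218 [123 152 212 215 212 212 213 211 212 200 134  78  92 112 104  91  93  99
 115  93  94  99  92  92  92]
224 [206 177 178 215 216 215 217 215 213 196 101  79 100 124 133  89  87 109
 143  86  91  96  97  88  92]
230 [216 218 215 219 220 221 222 205 127  92 121 167 182  98  98 102 119 123
  98 112  88  85  95 109  87]
g7
218 [119 119 130 171 210 210 211 209 210 213 194 113  99 115 109  86  88  98
 115  96  93 101  93  90  92]
224 [160 210 211 212 214 213 212 211 214 194 115  85 100 125 132  89  88 109
 143  87  89  97  91  84  93]
230 [213 215 213 215 214 215 205 143 100  88 151 207 181  95  98 101 121 122
  95 117  88  88  91 106  88]
```

View pics/cmp4.png

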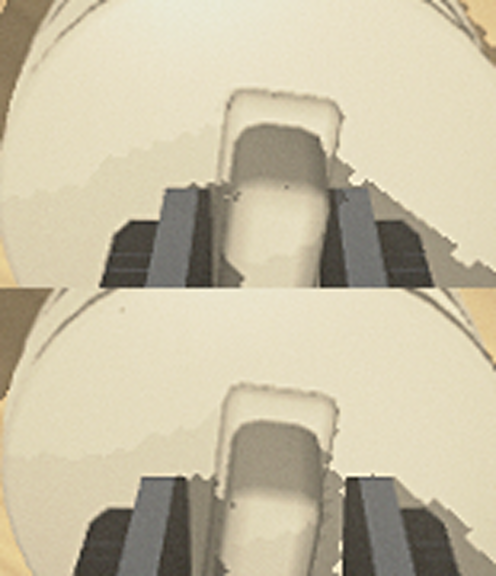

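>>> move_arm --targets '[0,0,0,0,2.0,0,0,0,0,1.8,0,0,0,-0.02,1.8,0,0,0,-0.02,1.8,0,0,0,0,1.8]'

```text
time_s: 8.1
ee_pos: [521.8, -105.1, 155.3]
tcp_rot: [[0.668, -0.0, 0.744], [-0.744, 0.0, 0.668], [-0.0, -1.0, -0.0]]
ft_force: [-0.2, 0.2, -0.0]
width: 0.214
```

```bash
python3 chk.py g8
```

```text
t 8.1 p [ 521.77 -105.11  155.28] xang -48.11 q6 33.457968135481615 F [-0.25  0.19 -0.01] T [0.14 0.03 0.01] w 18.3
[170 173 180 165 176 179 165 169 181 169 163 175 180 162 172 212 204 158
 135 135 132 155 206 223 222 219 172 144 202 224 225 228 230 230 229 229
 229 229 229 229 228 228 228 228 227 228 227 227 227 227 226 226 227 226
 226 226 225 225 225 225]
```

View pics/g8_c.png

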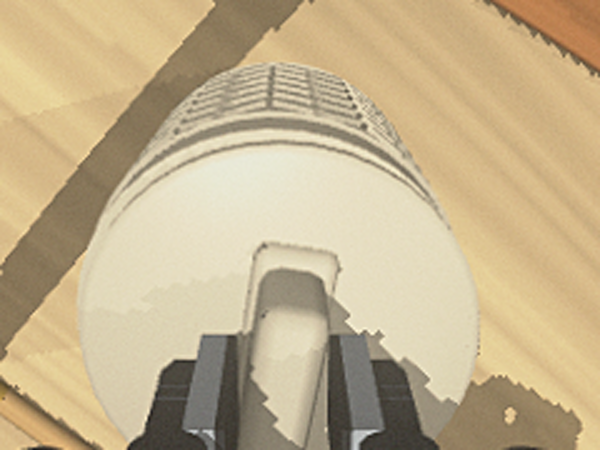

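```bash
python3 look.py g9 scene:190,190,260,275; python3 - <<'E'
from h import *
a=cv2.imread("pics/d_scene.png")[190:275,190:260];b=cv2.imread("pics/g9_scene.png")[190:275,190:260]
A=cv2.resize(np.hstack([a,b]),None,fx=5.5,fy=5.5,interpolation=cv2.INTER_CUBIC)
cv2.imwrite("pics/cmp5.png",A)
b=cv2.imread("pics/g9_scene.png")
for col in (218,224,230): print(col,cv2.cvtColor(b,cv2.COLOR_BGR2GRAY)[225:250,col])
import pickle
m=manip.camera_model("wrist");c=lambda L:np.array(L)/2.5+[160,120]
f=at("wrist",c([(298,275),(275,440)]),151,m);d=f[0]-f[1];print(f,np.degrees(np.arctan2(d[1],d[0])))
E
```

```text
t 8.15 p [ 521.76 -105.1   155.3 ] xang -48.17 q6 33.51178791696358 F [-0.68  0.51  0.03] T [ 0.06  0.03 -0.02] w 18.1
scale 7.0588235294117645
218 [118 123 119 121 150 213 213 214 214 211 212 212 200 133  90  94  93  98
 116  95  90  99  91  94  93]
224 [107 154 186 215 213 216 215 215 215 214 213 213 192  84  78  88  88 109
 141  85  88  95  93  89  94]
230 [172 191 217 215 217 218 218 219 219 216 187 117 141  96  95 101 119 125
  97 117  88  89  91 109  88]
[[ 543.43527716  -90.56817456  151.        ]
 [ 514.81725341 -110.60660228  151.        ]] 34.999827729007805
```

View pics/cmp5.png

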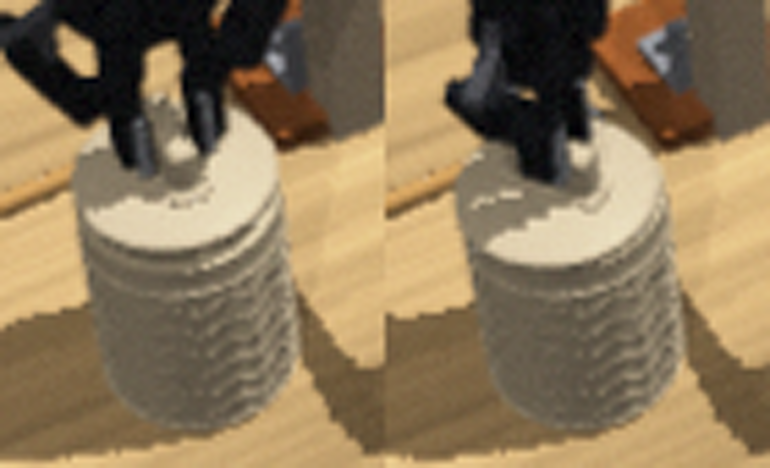

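Lid dropped evenly (edges down ≈2.3 px everywhere in the scene view, fin at ≈35°). Lower the hand and turn clockwise loosely.

>>> move_arm --targets '[0,0,0,0.06,2.0,0,0.4,0,0.06,2.0,0,0.4,0,0.02,1.7,0,0,0,0.08,1.6,0,0,0,0.08,1.6,0,0,0,0.08,1.6,0,0,0,0.08,1.6,0,0,0,0.08,1.6,0,0,0,0.08,1.6,0,0,0,0.08,1.6,0,0,0,0.04,1.6,0,0,0,0,1.6,0,0,0,0,1.6]'

```text
time_s: 9.5
ee_pos: [521.8, -105.1, 147.2]
tcp_rot: [[-0.008, -0.0, 1.0], [-1.0, 0.0, -0.008], [-0.0, -1.0, -0.0]]
ft_force: [-1.1, 0.3, 0.2]
width: 0.185
```

```bash
cat > tq.py <<'E'
import sys
from look import *
T=[];im=None
for i in range(6):
    im=manip.grab_frame("wrist");T.append(manip.observe()["ft_torque"][2])
st();print("Tz",np.mean(T),np.std(T))
cv2.imwrite(f"pics/{sys.argv[1]}.png",im)
cv2.imwrite(f"pics/{sys.argv[1]}_c.png",cv2.resize(im[120:300,160:400],None,fx=2.5,fy=2.5,interpolation=cv2.INTER_CUBIC))
E
python3 tq.py k1
```

```text
t 9.8 p [ 521.81 -105.14  147.3 ] xang -90.56 q6 75.90223016079725 F [-0.06  0.31 -0.7 ] T [ 0.01  0.   -0.06] w 15.7
Tz -0.007018571430577191 0.027815079532777735
```

View pics/k1_c.png

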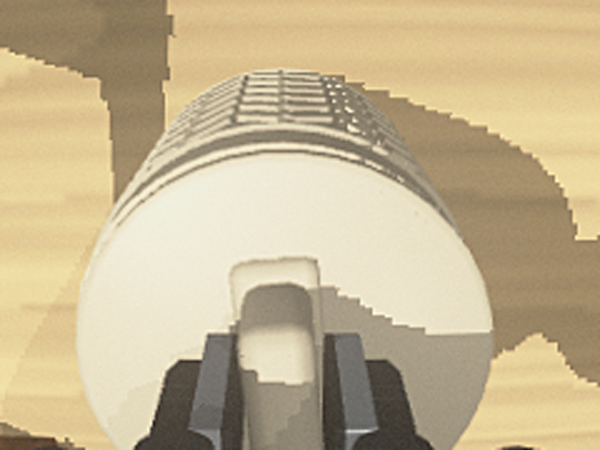

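>>> move_arm --targets '[0,0,0,0.06,1.6,0,0,0,0.06,1.6,0,0,0,0,1.6,0,0,0,0,1.6]'

```text
time_s: 10.2
ee_pos: [521.9, -105.1, 147.3]
tcp_rot: [[-0.128, 0.0, 0.992], [-0.992, -0.0, -0.128], [-0.0, -1.0, 0.0]]
ft_force: [-0.1, 0.9, 0.2]
width: 0.184
```

```bash
python3 tq.py k2
```

```text
t 10.5 p [ 521.85 -105.13  147.32] xang -97.43 q6 82.77560693346307 F [ 0.21 -0.29 -0.16] T [-0.01  0.03 -0.01] w 15.6
Tz -0.012667501505507668 0.023805737502802956
```

>>> move_arm --targets '[0,0,0,0.05,1.6,0,0,0,0,1.6,0,0,0,0,1.6]'

```text
time_s: 10.8
ee_pos: [521.9, -105.2, 147.3]
tcp_rot: [[-0.178, 0.0, 0.984], [-0.984, -0.0, -0.178], [0.0, -1.0, 0.0]]
ft_force: [0.7, -0.3, 0.3]
width: 0.188
```

```bash
python3 tq.py k3
```

```text
t 11.1 p [ 521.83 -105.15  147.32] xang -100.3 q6 85.64714400735059 F [-0.02  0.14  0.27] T [-0.05  0.02  0.03] w 16.0
Tz 0.00682135386738851 0.018637027790502036
```

>>> move_arm --targets '[0,0,0,0.05,1.6,0,0,0,0,1.6,0,0,0,0,1.6]'

```text
time_s: 11.4
ee_pos: [521.8, -105.2, 147.3]
tcp_rot: [[-0.227, 0.0, 0.974], [-0.974, -0.0, -0.227], [0.0, -1.0, 0.0]]
ft_force: [-0.4, 0.3, 1.1]
width: 0.188
```

```bash
python3 tq.py k4
```

```text
t 11.7 p [ 521.83 -105.13  147.32] xang -103.17 q6 88.510998778774 F [ 0.01 -0.22  0.44] T [-0.02 -0.01  0.06] w 15.8
Tz 0.03257993404296639 0.01502223141380248
```

View pics/k4_c.png

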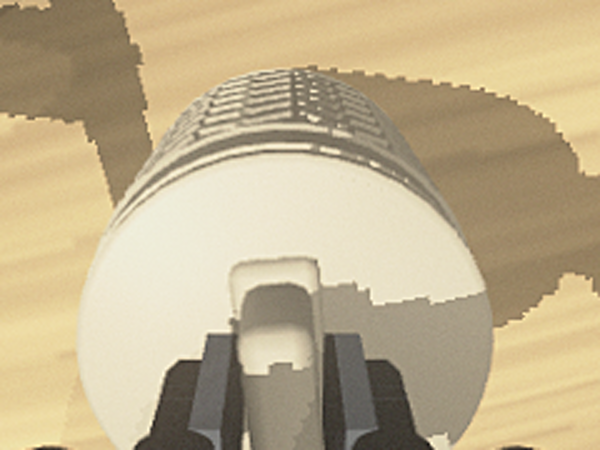

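>>> move_arm --targets '[0,0,0,0.03,1.6,0,0,0,0,1.6,0,0,0,0,1.6]'

```text
time_s: 12.0
ee_pos: [521.8, -105.1, 147.3]
tcp_rot: [[-0.256, -0.0, 0.967], [-0.967, 0.0, -0.256], [-0.0, -1.0, -0.0]]
ft_force: [0.9, -0.2, 0.9]
width: 0.187
```

```bash
python3 tq.py k5
```

```text
t 12.3 p [ 521.79 -105.15  147.31] xang -104.9 q6 90.23933916523751 F [-0.42  0.    0.52] T [-0.04 -0.01  0.05] w 16.1
Tz 0.019042300815204343 0.02865581632296788
```

>>> move_arm --targets '[0,0,0,0.03,1.6,0,0,0,0,1.6,0,0,0,0,1.6]'

```text
time_s: 12.6
ee_pos: [521.8, -105.1, 147.3]
tcp_rot: [[-0.285, -0.0, 0.958], [-0.958, 0.0, -0.285], [-0.0, -1.0, -0.0]]
ft_force: [0.5, 0.2, 0.3]
width: 0.191
```

```bash
python3 tq.py k6
```

```text
t 12.9 p [ 521.8  -105.15  147.28] xang -106.61 q6 91.9589516080641 F [ 0.33 -0.42 -0.02] T [-0.03 -0.07  0.02] w 16.1
Tz 0.029378118333459585 0.01407270609939402
```

View pics/k6_c.png

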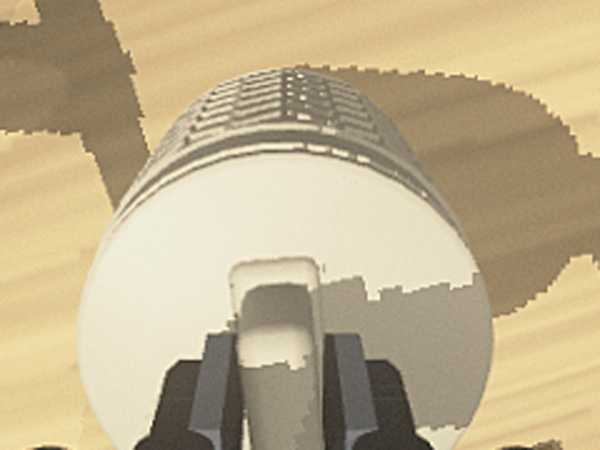

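```bash
cat > jr.py <<'E'
from look import *
def unwrap(im,m,c,ang0,half=40,r=46,zs=np.arange(70,106,1.0)):
    a=np.radians(ang0+np.arange(-half,half+.01,0.25))
    A,Z=np.meshgrid(a,zs)
    P=np.c_[(c[0]+r*np.cos(A)).ravel(),(c[1]+r*np.sin(A)).ravel(),Z.ravel()]
    p=proj("wrist",P,m).astype(np.float32)
    g=cv2.cvtColor(im,cv2.COLOR_BGR2GRAY)
    return cv2.remap(g,p[:,0].reshape(A.shape),p[:,1].reshape(A.shape),cv2.INTER_CUBIC)
def cam(xang,z,s0,m0):
    # move model m0 (at state s0) to yaw xang, tcp z
    R=s0["tcp_rot"];x0=np.degrees(np.arctan2(R[1,0],R[0,0]));d=np.radians(xang-x0)
    Rz=np.array([[np.cos(d),-np.sin(d),0],[np.sin(d),np.cos(d),0],[0,0,1]])
    E=m0["extrinsics"].copy();p=E[:3,3]-s0["ee_pos"];E[:3,3]=Rz@p+s0["ee_pos"]+[0,0,z-s0["ee_pos"][2]];E[:3,:3]=Rz@E[:3,:3]
    return dict(intrinsics=m0["intrinsics"],extrinsics=E)
E
python3 - <<'E'
from jr import *
s0=manip.observe();m0=manip.camera_model("wrist");c=(521.8,-105.2)
out=[]
for n,x,z in(("g5",-50.55,155.3),("g8",-48.1,155.3),("k1",-90.56,147.3),("k2",-97.43,147.3),("k3",-100.3,147.3),("k4",-103.17,147.3),("k5",-104.9,147.3),("k6",-106.61,147.3)):
    u=unwrap(cv2.imread(f"pics/{n}.png"),cam(x,z,s0,m0),c,0,half=60)
    out.append(u)
o=np.vstack([cv2.resize(u,None,fx=1.6,fy=1.9) for u in out]);print(o.shape)
cv2.imwrite("pics/unw.png",o)
E
```

```text
(544, 770)
```

View pics/unw.png

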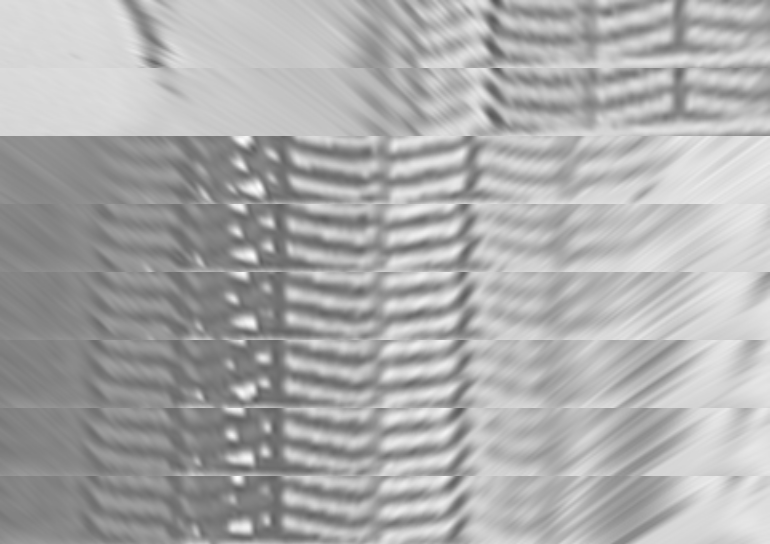

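>>> move_arm --targets '[0,0,0,0.04,1.6,0,0,0,0,1.6,0,0,0,0,1.6]'

```text
time_s: 13.2
ee_pos: [522.0, -105.2, 147.3]
tcp_rot: [[-0.323, 0.0, 0.946], [-0.946, -0.0, -0.323], [0.0, -1.0, 0.0]]
ft_force: [1.4, -1.7, -0.1]
width: 0.191
```

```bash
cat > jt.py <<'E'
import sys
from jr import *
ref=sys.argv[2]
T=[]
for i in range(4):
    im=manip.grab_frame("wrist");T.append(manip.observe()["ft_torque"][2])
s0=st();print("Tz",np.mean(T));cv2.imwrite(f"pics/{sys.argv[1]}.png",im)
cv2.imwrite(f"pics/{sys.argv[1]}_c.png",cv2.resize(im[120:300,160:400],None,fx=2.5,fy=2.5,interpolation=cv2.INTER_CUBIC))
m0=manip.camera_model("wrist");c=(521.8,-105.2)
A=unwrap(cv2.imread(f"pics/{ref}.png"),cam(float(sys.argv[3]),147.3,s0,m0),c,-7,half=15)
B=unwrap(im,m0,c,-7,half=24)
r=cv2.matchTemplate(B,A,cv2.TM_CCOEFF_NORMED)[0];i=r.argmax();print("jar rot deg",(i-36)*.25,r.max())
E
python3 jt.py k7 k6 -106.61
```

```text
t 13.4 p [ 521.96 -105.19  147.36] xang -108.89 q6 94.23189046693086 F [ 0.5  -2.08  0.37] T [-0.17 -0.25  0.06] w 15.7
Tz 0.059731786932734725
jar rot deg -0.25 0.7429825
```

>>> move_arm --targets '[0,0,0,0.04,1.6,0,0,0,0,1.6,0,0,0,0,1.6]'

```text
time_s: 13.7
ee_pos: [521.8, -105.2, 147.3]
tcp_rot: [[-0.361, 0.0, 0.933], [-0.933, -0.0, -0.361], [0.0, -1.0, 0.0]]
ft_force: [0.9, -1.9, 0.8]
width: 0.19
```

```bash
python3 jt.py k8 k6 -106.61
```

```text
t 13.9 p [ 521.79 -105.13  147.31] xang -111.18 q6 96.52296797531332 F [ 0.45 -0.3   0.81] T [-0.26 -0.1   0.13] w 16.0
Tz 0.11700527530742011
jar rot deg -9.0 0.31874374
```

View pics/k8_c.png

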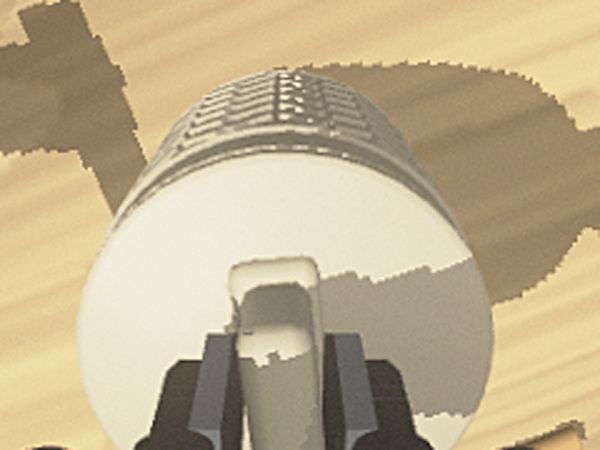

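```bash
python3 - <<'E'
from jr import *
s0=manip.observe();m0=manip.camera_model("wrist");c=(521.8,-105.2)
out=[]
for n,x in (("k5",-104.9),("k6",-106.61),("k7",-108.89),("k8",-111.18)):
    out.append(unwrap(cv2.imread(f"pics/{n}.png"),cam(x,147.3,s0,m0),c,-15,half=35))
for k in range(1,4):
    print([ (lambda r:((r.argmax()-32)*.25,round(float(r.max()),2)))(cv2.matchTemplate(out[k],out[k-1][:,32:-32][:, 40:170],cv2.TM_CCOEFF_NORMED)[0][8:72] if False else cv2.matchTemplate(out[k][:,40:40+130+64],out[k-1][:,72:72+130],cv2.TM_CCOEFF_NORMED)[0]) ])
cv2.imwrite("pics/unw2.png",np.vstack([cv2.resize(u,None,fx=2.7,fy=2.7) for u in out]))
E
```

```text
[(np.float64(-0.25), 0.93)]
[(np.float64(-0.5), 0.72)]
[(np.float64(-6.5), 0.44)]
```

View pics/unw2.png

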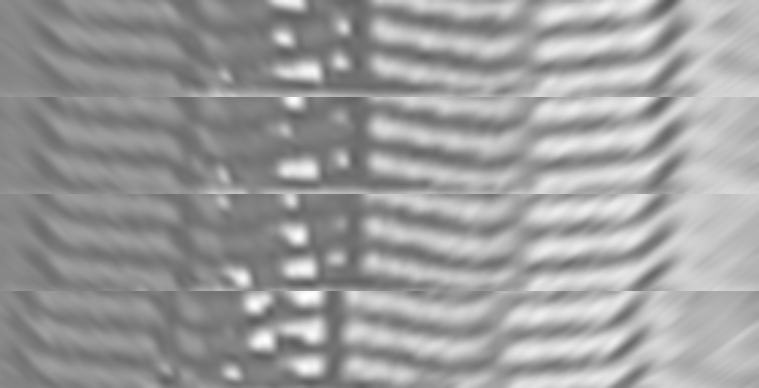

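Stop felt: Tz rose from 0.03 to 0.12 N·m and the jar's relief turned about 2°, so it's locked; I stop there. Relieve, release, rise and measure the hand's own outline at full opening.

>>> move_arm --targets '[0,0,0,-0.06,1.6,0,0,0,0,2.4,0,0,0,0,3.5,0,-2,0,0,4.0,0,-4,0,0,6,0,-3,0,0,8.5,0,0,0,0,8.5,0,0,0,0,8.5,0,0,0,0,8.5]'

```text
time_s: 14.8
ee_pos: [521.2, -105.0, 236.4]
tcp_rot: [[-0.306, -0.001, 0.952], [-0.952, 0.0, -0.306], [0.0, -1.0, -0.001]]
ft_force: [-0.4, -0.1, -0.9]
width: 1.001
```

```bash
python3 look.py m wrist top:200,120,400,270 scene:160,60,340,290
```

```text
t 14.8 p [ 521.18 -104.96  236.41] xang -107.81 q6 93.15248137277938 F [-0.39 -0.11 -0.9 ] T [-0.02 -0.02 -0.02] w 85.5
scale 4.0
scale 2.608695652173913
```

View pics/m_wrist.png

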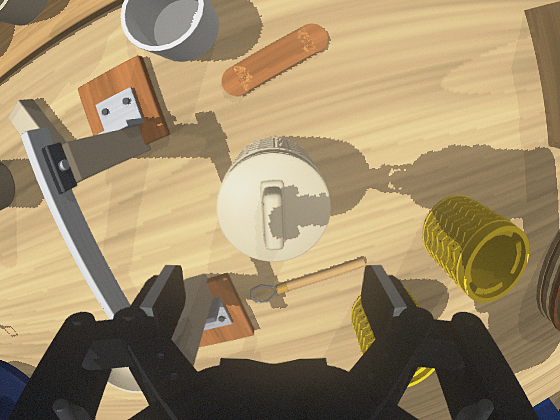

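View pics/m_scene_c.png

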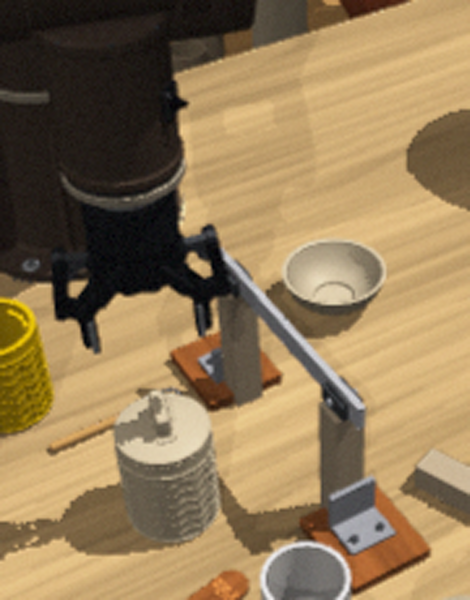

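```bash
python3 - <<'E'
from h import *
import pickle
np.set_printoptions(precision=1,suppress=True)
m=pickle.load(open("pics/m_wrist.pkl","rb"))
s=manip.observe();p=s["ee_pos"];R=s["tcp_rot"]
pts={"padtip_in_L":(185,267),"padtip_out_L":(164,266),"knL topleft":(73,315),"knL left":(20,400),"L inner joint":(125,310),"knR top":(470,313),"knR right":(510,385),"padtip_in_R":(366,267),"padtip_out_R":(385,266),"pivotL":(68,410),"body top":(215,365)}
for zt in (11,0):
  for k,uv in pts.items():
    o,d=ray("wrist",[uv],m)
    o_=(o-p)@R; d_=(d@R)[0]
    t=(zt-o_[2])/d_[2]; q=o_+d_*t
    print(zt,k,q)   # tool x, y(fwd), z
E
```

```text
11 padtip_in_L [-39.2  -3.1  11. ]
11 padtip_out_L [-49.3  -3.   11. ]
11 knL topleft [-73.8 -45.6  11. ]
11 knL left [-69.7 -88.7  11. ]
11 L inner joint [-54.1 -38.5  11. ]
11 knR top [ 73.9 -44.1  11. ]
11 knR right [ 68.4 -81.5  11. ]
11 padtip_in_R [42.1 -3.3 11. ]
11 padtip_out_R [51.4 -3.  11. ]
11 pivotL [-53.  -86.7  11. ]
11 body top [-16.3 -62.1  11. ]
0 padtip_in_L [-45.4  16.8   0. ]
0 padtip_out_L [-57.2  17.    0. ]
0 knL topleft [-85.6 -32.4   0. ]
0 knL left [-80.8 -82.4   0. ]
0 L inner joint [-62.7 -24.2  -0. ]
0 knR top [ 85.6 -30.6   0. ]
0 knR right [ 79.3 -74.    0. ]
0 padtip_in_R [48.8 16.7  0. ]
0 padtip_out_R [59.5 16.9  0. ]
0 pivotL [-61.5 -80.1   0. ]
0 body top [-18.9 -51.5   0. ]
```

```bash
python3 - <<'E'
from h import *
np.set_printoptions(precision=1,suppress=True)
k=2.608695652
for z in range(220,460,20):
    p=proj("scene",[[521.2,-105,z]]);
    q=proj("scene",[[521.2-50*.49,-105+50*.87,z],[521.2+50*.49,-105-50*.87,z]])
    print(z,((p-[160,60])*k)[0],"px per100:",np.linalg.norm(q[1]-q[0])*k)
E
```

```text
220 [147.5 350.8] px per100: 94.56749201398834
240 [145. 334.] px per100: 95.26005502501485
260 [142.4 316.7] px per100: 95.9622468225149
280 [139.7 299. ] px per100: 96.67449584628024
300 [136.9 280.7] px per100: 97.39728980712685
320 [134.1 262. ] px per100: 98.13118567999481
340 [131.2 242.7] px per100: 98.87682142133977
360 [128.2 222.8] px per100: 99.63492971703161
380 [125.1 202.4] px per100: 100.40635412320879
400 [121.9 181.3] px per100: 101.19206802936397
420 [118.6 159.6] px per100: 101.99319695230272
440 [115.3 137.2] px per100: 102.81104476390506
```

View pics/m_top_c.png

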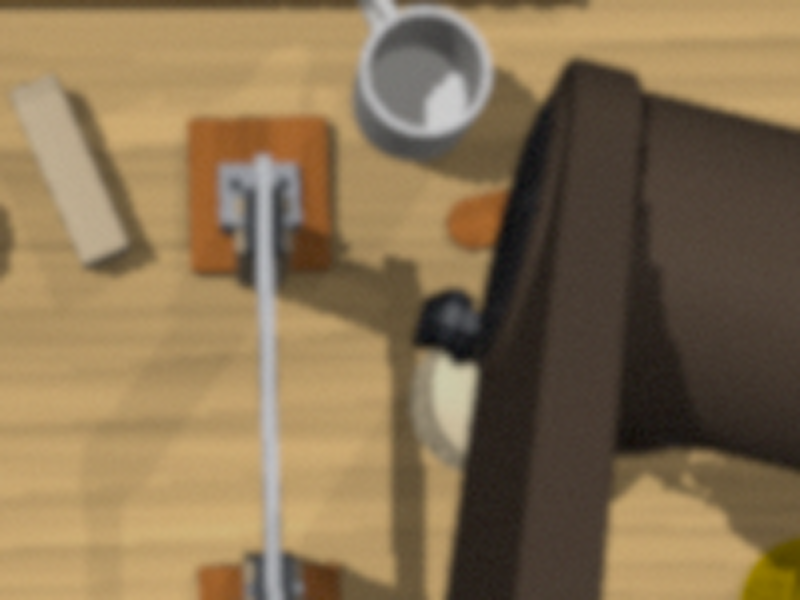

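Jar locked in the scene picture (lid seated, fin upright). Now go behind the jar on its −y side, jaws along y and fully open, and lower.

>>> move_arm --targets '[0,0,0,-0.08,8.5,0,0,0,-0.08,8.5,0,0,0,-0.08,8.5,0,0,0,-0.07,8.5,3.6,0,0,0,8.5,3.6,0,0,0,8.5,3.6,0,0,0,8.5,3.6,0,0,0,8.5,0,0,0,0,8.5,0,3.6,0,0,8.5,0,3.6,0,0,8.5,0,3.6,0,0,8.5,0,3.6,0,0,8.5,0,3.6,0,0,8.5,0,2.5,0,0,8.5,0,1.0,0,0,8.5,0,0,0,0,8.5,0,0,0,0,8.5]'

```text
time_s: 16.75
ee_pos: [522.2, -249.2, 23.0]
tcp_rot: [[-0.0, 0.001, 1.0], [-1.0, -0.0, -0.0], [0.0, -1.0, 0.001]]
ft_force: [-0.3, 0.4, -0.0]
width: 0.996
```

```bash
python3 look.py n wrist scene:140,80,340,290; python3 -c "
from look import *
st()"
```

```text
t 16.75 p [ 522.21 -249.17   23.01] xang -90.01 q6 61.493531724534606 F [-0.33  0.44 -0.01] T [ 0.01 -0.01 -0.  ] w 85.1
scale 2.857142857142857
t 16.85 p [ 522.61 -249.49   23.64] xang -90.01 q6 61.489372910835854 F [-0.07 -0.29 -0.35] T [-0.   -0.01  0.08] w 84.9
```

View pics/n_wrist.png

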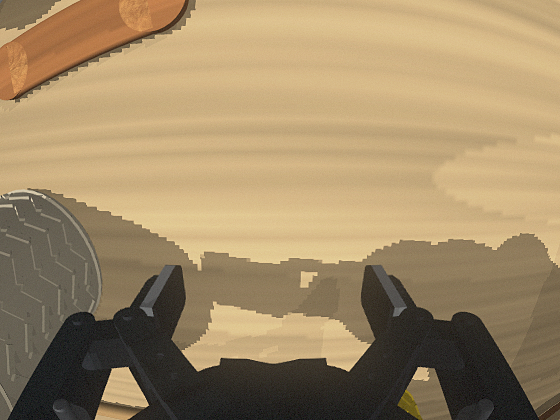

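View pics/n_scene_c.png

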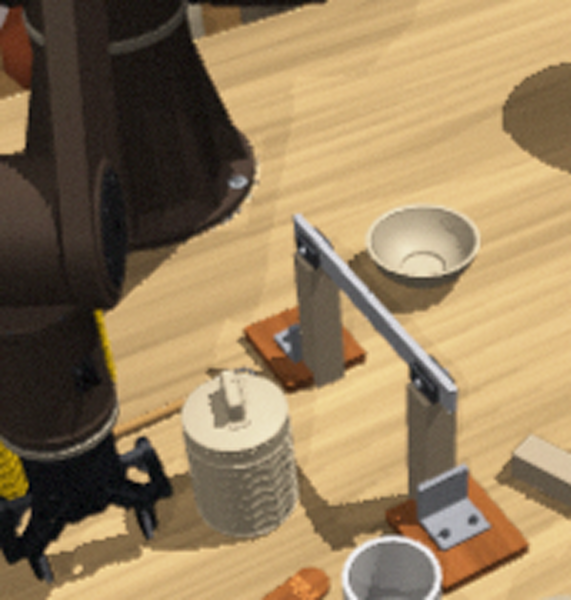

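>>> move_arm --targets '[0,0.8,0,0,8.5,0,0.4,0,0,8.5,0,0.3,0,0,8.5,0,0.2,0,0,8.5,0,0,0,0,8.5,0,0,0,0,8.5]'

```text
time_s: 17.45
ee_pos: [521.8, -249.1, 5.3]
tcp_rot: [[-0.0, -0.0, 1.0], [-1.0, 0.0, -0.0], [-0.0, -1.0, -0.0]]
ft_force: [0.1, -0.2, -0.4]
width: 0.994
```

```bash
python3 look.py n2 wrist scene:170,180,280,290; python3 -c "
from look import *
st()"
```

```text
t 17.45 p [ 521.78 -249.14    5.28] xang -90.01 q6 61.48443726124942 F [ 0.07 -0.17 -0.4 ] T [ 0.03 -0.01  0.04] w 84.9
scale 5.454545454545454
t 17.55 p [ 521.89 -249.18    5.39] xang -90.01 q6 61.48425096993781 F [-0.35 -0.38 -0.27] T [-0.03  0.01  0.  ] w 85.1
```

View pics/n2_scene_c.png

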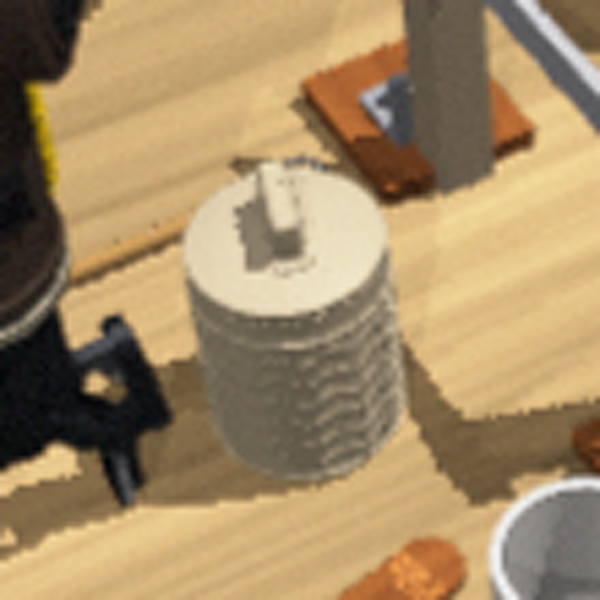

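View pics/n2_wrist.png

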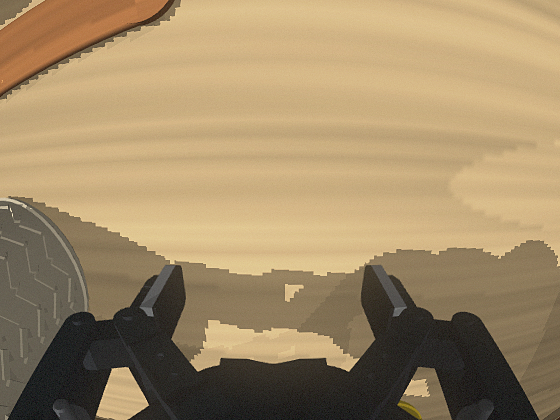

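>>> move_arm --targets '[-0.5,0.15,0,0,8.5,-0.5,0.15,0,0,8.5,-0.3,0,0,0,8.5,-0.2,0,0,0,8.5,-0.2,0,0,0,8.5,-0.2,0,0,0,8.5,-0.2,0,0,0,8.5]'

```text
time_s: 18.25
ee_pos: [521.8, -228.0, 2.4]
tcp_rot: [[-0.0, 0.0, 1.0], [-1.0, -0.0, -0.0], [0.0, -1.0, 0.0]]
ft_force: [-0.6, 0.1, 0.8]
width: 0.996
```

>>> move_arm --targets '[-0.2,0,0,0,8.5,-0.2,0,0,0,8.5]'

```text
time_s: 18.45
ee_pos: [521.8, -224.1, 2.3]
tcp_rot: [[-0.0, 0.0, 1.0], [-1.0, -0.0, -0.0], [0.0, -1.0, 0.0]]
ft_force: [-0.6, -6.3, 0.0]
width: 0.997
```

>>> move_arm --targets '[-0.2,0,0,0,8.5,-0.2,0,0,0,8.5]'

```text
time_s: 18.65
ee_pos: [522.1, -220.5, 2.4]
tcp_rot: [[-0.0, 0.001, 1.0], [-1.0, -0.001, -0.0], [0.001, -1.0, 0.001]]
ft_force: [-0.7, -5.9, -0.7]
width: 0.994
```

>>> move_arm --targets '[-0.2,0,0,0,8.5,-0.2,0,0,0,8.5]'

```text
time_s: 18.85
ee_pos: [522.1, -216.5, 2.4]
tcp_rot: [[-0.0, 0.001, 1.0], [-1.0, -0.001, -0.0], [0.001, -1.0, 0.001]]
ft_force: [-0.8, -6.2, -0.1]
width: 0.997
```

```bash
python3 look.py n3 scene:170,180,280,290
```

```text
t 18.85 p [ 522.1  -216.53    2.41] xang -90.01 q6 64.4456532613697 F [-0.75 -6.25 -0.13] T [-0.62  0.02  0.1 ] w 85.1
scale 5.454545454545454
```

View pics/n3_scene_c.png

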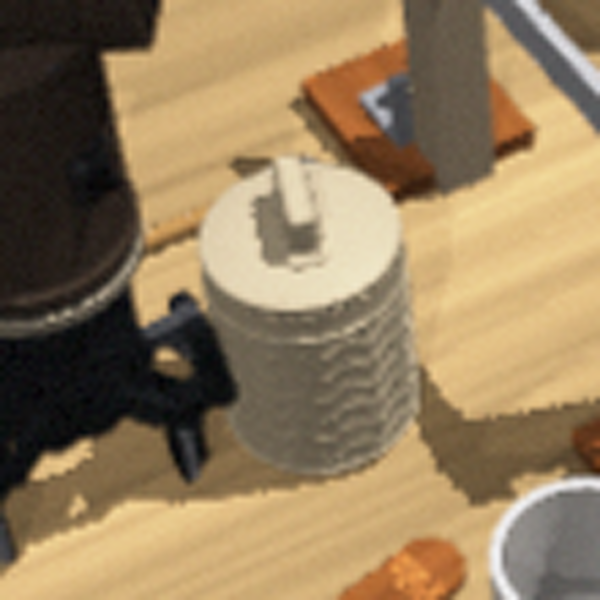

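Sliding steadily at ~6.2 N, upright. Continue slowly.

>>> move_arm --targets '[-0.3,0,0,0,8.5,-0.4,0,0,0,8.5,-0.4,0,0,0,8.5,-0.4,0,0,0,8.5,-0.4,0,0,0,8.5,-0.4,0,0,0,8.5,-0.4,0,0,0,8.5,-0.4,0,0,0,8.5,-0.4,0,0,0,8.5,-0.4,0,0,0,8.5,-0.4,0,0,0,8.5,-0.4,0,0,0,8.5,-0.4,0,0,0,8.5,-0.3,0,0,0,8.5,-0.2,0,0,0,8.5]'

```text
time_s: 20.4
ee_pos: [522.1, -160.3, 2.4]
tcp_rot: [[-0.0, 0.001, 1.0], [-1.0, -0.0, -0.0], [0.0, -1.0, 0.001]]
ft_force: [0.1, -6.1, -0.2]
width: 0.998
```

```bash
python3 look.py n4 scene:160,130,320,290 wrist top:200,120,400,270
```

```text
t 20.4 p [ 522.07 -160.31    2.39] xang -90.01 q6 69.77946229483427 F [ 0.07 -6.06 -0.2 ] T [-0.67  0.04  0.03] w 85.2
scale 3.75
scale 4.0
```

View pics/n4_scene_c.png

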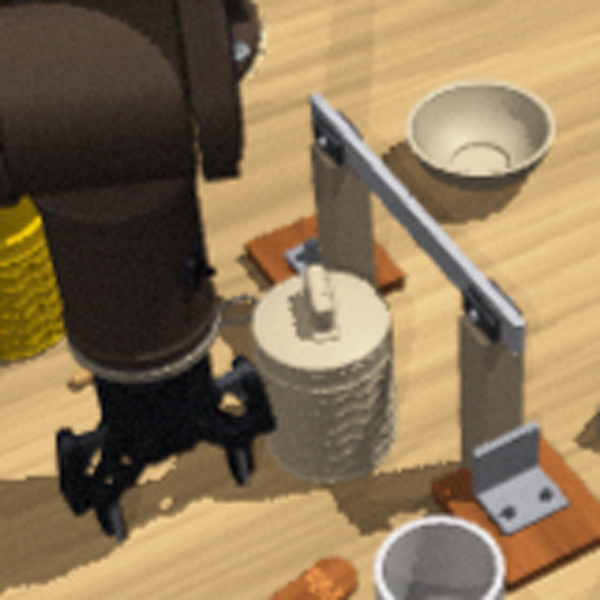

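View pics/n4_top_c.png

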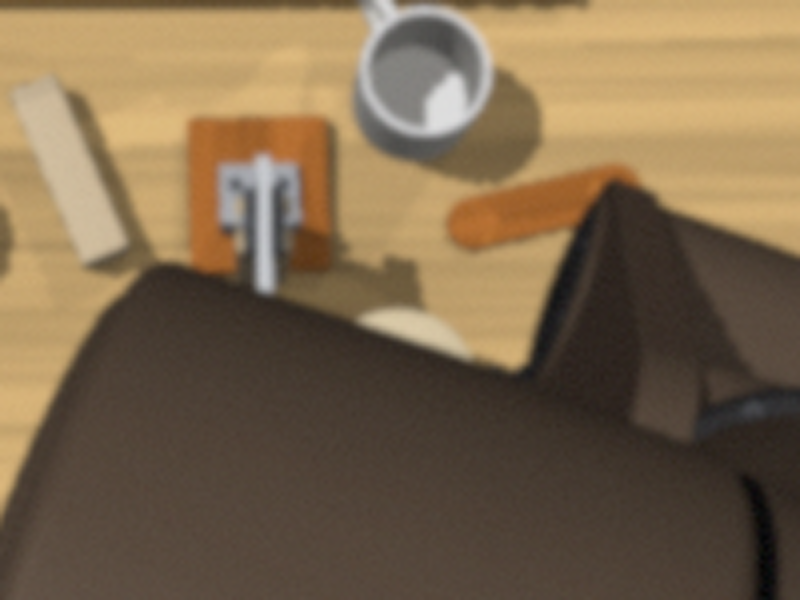

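View pics/n4_wrist.png

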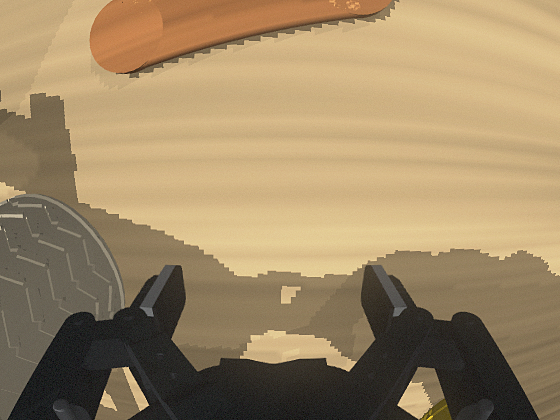

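>>> move_arm --targets '[-0.3,0,0,0,8.5,-0.4,0,0,0,8.5,-0.4,0,0,0,8.5,-0.4,0,0,0,8.5,-0.4,0,0,0,8.5,-0.4,0,0,0,8.5,-0.4,0,0,0,8.5,-0.4,0,0,0,8.5,-0.4,0,0,0,8.5,-0.3,0,0,0,8.5]'

```text
time_s: 21.55
ee_pos: [522.0, -122.3, 2.4]
tcp_rot: [[-0.0, 0.0, 1.0], [-1.0, -0.0, -0.0], [0.0, -1.0, 0.0]]
ft_force: [0.8, -6.0, 0.0]
width: 0.996
```

>>> move_arm --targets '[-0.3,0,0,0,8.5,-0.4,0,0,0,8.5,-0.4,0,0,0,8.5,-0.4,0,0,0,8.5,-0.4,0,0,0,8.5,-0.4,0,0,0,8.5,-0.4,0,0,0,8.5,-0.3,0,0,0,8.5,-0.2,0,0,0,8.5]'

```text
time_s: 22.45
ee_pos: [521.9, -90.2, 2.4]
tcp_rot: [[-0.0, 0.0, 1.0], [-1.0, -0.0, -0.0], [0.0, -1.0, 0.0]]
ft_force: [-0.5, -6.2, 0.3]
width: 0.994
```

```bash
python3 look.py n5 scene:160,130,320,290 wrist
```

```text
t 22.45 p [521.94 -90.23   2.37] xang -90.01 q6 76.940292459968 F [-0.5  -6.24  0.31] T [-0.62 -0.01  0.03] w 84.9
scale 3.75
```

View pics/n5_scene_c.png

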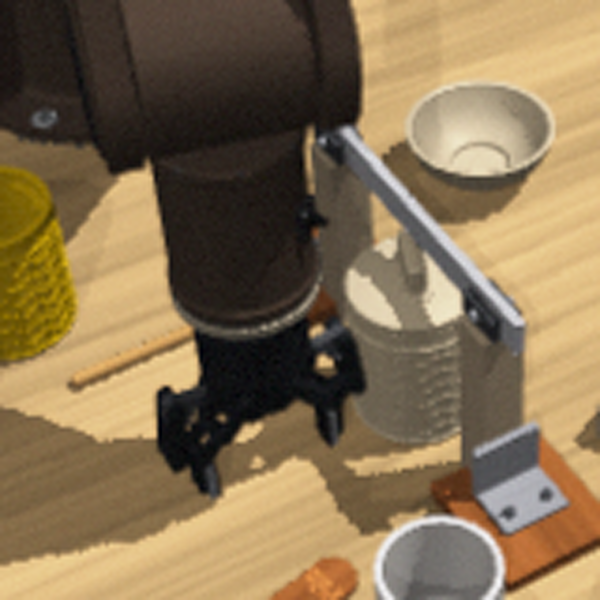

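View pics/n5_wrist.png

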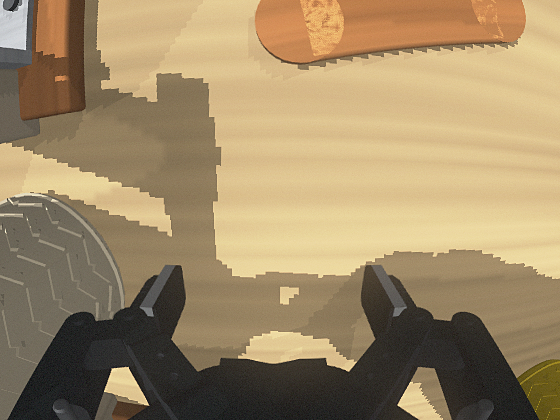

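>>> move_arm --targets '[-0.3,0,0,0,8.5,-0.4,0,0,0,8.5,-0.4,0,0,0,8.5,-0.4,0,0,0,8.5,-0.4,0,0,0,8.5,-0.4,0,0,0,8.5,-0.4,0,0,0,8.5,-0.3,0,0,0,8.5]'

```text
time_s: 23.35
ee_pos: [521.8, -60.2, 2.3]
tcp_rot: [[-0.0, 0.0, 1.0], [-1.0, -0.0, -0.0], [0.0, -1.0, 0.0]]
ft_force: [-0.4, -6.7, 0.7]
width: 0.995
```

```bash
python3 look.py n6 scene:160,130,320,290 wrist
```

```text
t 23.35 p [521.83 -60.23   2.34] xang -90.02 q6 80.1428495681987 F [-0.4  -6.65  0.72] T [-0.66 -0.01  0.03] w 85.0
scale 3.75
```

View pics/n6_scene_c.png

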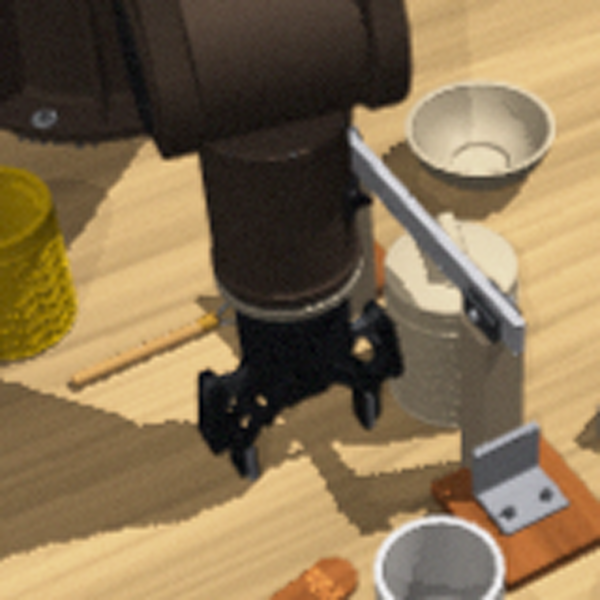

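View pics/n6_wrist.png

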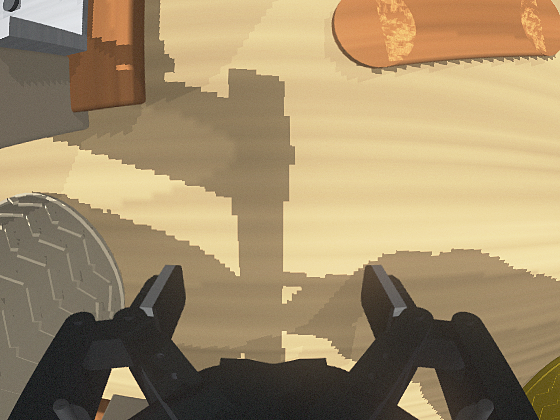

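```bash
python3 - <<'E'
from h import *
np.set_printoptions(precision=1,suppress=True)
def on(uv,x):
    o,d=ray("scene",[uv]);t=(x-o[0])/d[0,0];return o+d[0]*t
f=lambda c:(160+c[0]/3.75,130+c[1]/3.75)
for nm,c in (("housing br",(405,100)),("housing low",(375,108)),("knob",(360,200)),("ring right",(362,270)),("ring bottom",(290,318))):
    for x in (480,522,570): print(nm,x,on(f(c),x))
E
```

```text
housing br 480 [480.   54.8 236. ]
housing br 522 [522.   32.5 273.7]
housing br 570 [570.    7.  316.8]
housing low 480 [480.   32.6 238.7]
housing low 522 [522.   11.4 276.2]
housing low 570 [570.  -12.7 319.1]
knob 480 [480.   17.4 166.1]
knob 522 [522.   -3.  207.5]
knob 570 [570.  -26.2 254.8]
ring right 480 [480.   15.3 101.7]
ring right 522 [522.   -5.  146.4]
ring right 570 [570.  -28.1 197.6]
ring bottom 480 [480.  -42.6  84.3]
ring bottom 522 [522.  -59.8 130. ]
ring bottom 570 [570.  -79.4 182.2]
```

>>> move_arm --targets '[-0.3,0,0,0,8.5,-0.4,0,0,0,8.5,-0.4,0,0,0,8.5,-0.3,0,0,0,8.5,-0.1,0,0,0,8.5]'

```text
time_s: 23.95
ee_pos: [521.8, -45.2, 2.3]
tcp_rot: [[-0.0, 0.0, 1.0], [-1.0, -0.0, -0.0], [0.0, -1.0, 0.0]]
ft_force: [0.5, -6.1, 0.2]
width: 0.996
```

```bash
python3 look.py n7 scene:160,130,320,290
```

```text
t 23.95 p [521.85 -45.19   2.33] xang -90.01 q6 81.75596901502621 F [ 0.48 -6.13  0.25] T [-0.72  0.01  0.02] w 85.1
scale 3.75
```

View pics/n7_scene_c.png

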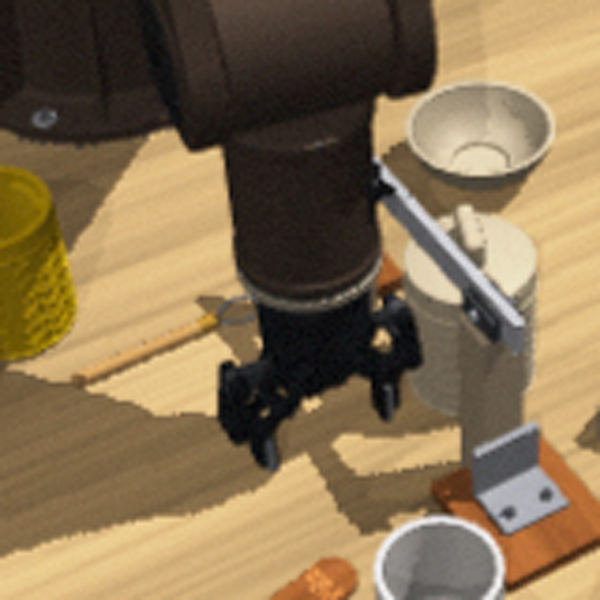

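>>> move_arm --targets '[1.5,0,0,0,8.5,3,0,0,0,8.5,3,0,0,0,8.5,2.5,0,0,0,8.5,0,-3.6,0,0,6,0,-3.6,0,0,4,0,-3.6,0,0,3,0,-3.6,0,0,2.4,0,-3.6,0,0,2.4,0,-3.6,0,0,2.4,0,-3.6,0,0,2.4,-4.4,0,0,0,2.4,-4.4,0,0,0,2.4,-4.4,0,0,0,2.4,-4.4,0,0,0,2.4,-4.4,0,0,0,2.4,0,0,0,0,2.4,0,0,0,0,2.4]'

```text
time_s: 25.8
ee_pos: [521.7, 75.1, 254.2]
tcp_rot: [[0.002, -0.0, 1.0], [-1.0, -0.0, 0.002], [0.0, -1.0, -0.0]]
ft_force: [0.5, -0.3, -0.6]
width: 0.281
```

```bash
python3 look.py p wrist:150,60,430,270 scene:160,130,320,290
```

```text
t 25.8 p [521.66  75.11 254.19] xang -89.89 q6 94.79127831140593 F [ 0.54 -0.25 -0.57] T [ 0.02 -0.    0.05] w 24.0
scale 2.857142857142857
scale 3.75
```

View pics/p_wrist_c.png

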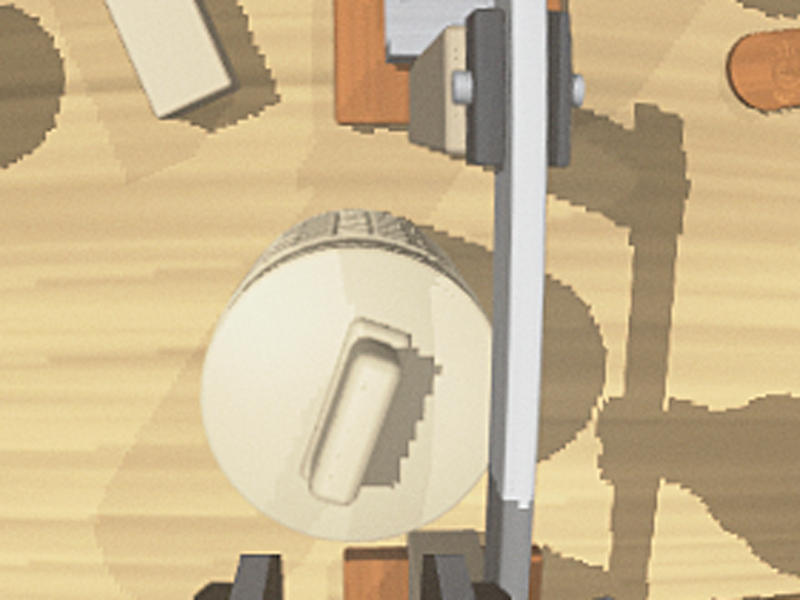

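View pics/p_scene_c.png

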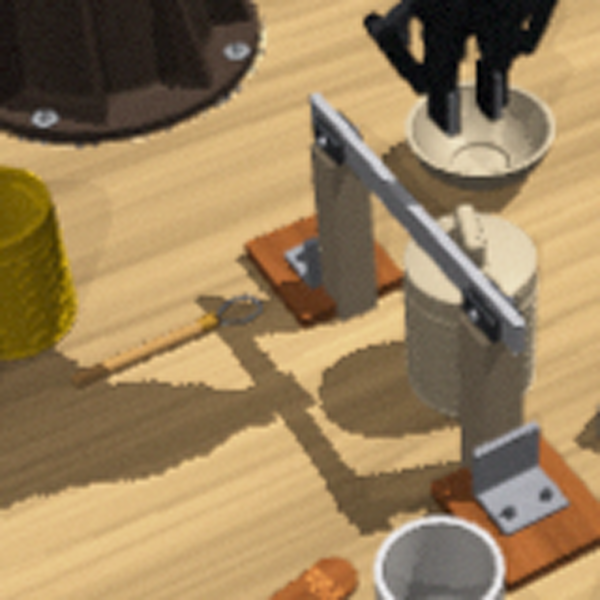

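```bash
python3 - <<'E'
from h import *
import pickle
np.set_printoptions(precision=1,suppress=True)
m=pickle.load(open("pics/p_wrist.pkl","rb"));k=2.857142857
c=lambda L:np.array(L)/k+[150,60]
f=at("wrist",c([(376,345),(333,502)]),151,m);d=f[0]-f[1];print(f,f.mean(0),np.hypot(*d[:2]),np.degrees(np.arctan2(d[1],d[0])))
print("disc L/near",at("wrist",c([(202,390),(345,541)]),118,m))
print("bar",at("wrist",c([(548,20),(512,20),(535,470),(502,470)]),182,m))
print("clip",at("wrist",c([(468,60),(570,60)]),180,m))
E
```

```text
[[546.5  68.3 151. ]
 [502.9  79.4 151. ]] [524.7  73.9 151. ] 44.97216734136795 -14.358071607386416
disc L/near [[524.8 119.2 118. ]
 [475.5  76.4 118. ]]
bar [[626.4  32.8 182. ]
 [625.9  40.7 182. ]
 [524.2  31.5 182. ]
 [524.2  39.4 182. ]]
clip [[616.9  49.8 180. ]
 [618.   27.4 180. ]]
```

```bash
python3 - <<'E'
import cv2
cv2.imwrite("pics/p_low.png",cv2.resize(cv2.imread("pics/p_wrist.png")[240:420,40:500],None,fx=1.7,fy=1.7))
E
```

```text
(no output)
```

View pics/p_low.png

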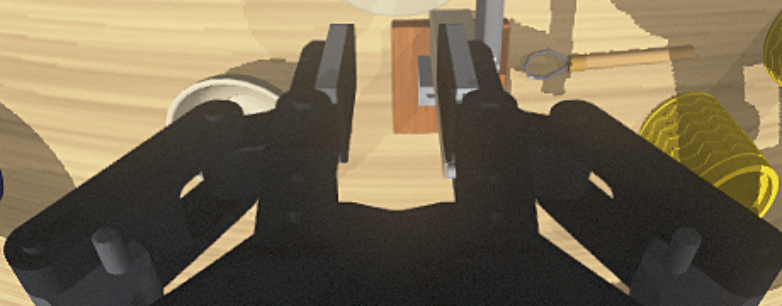

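```bash
python3 - <<'E'
from h import *
import pickle
np.set_printoptions(precision=1,suppress=True)
m=pickle.load(open("pics/p_wrist.pkl","rb"));p=np.array([521.66,75.11,254.19])
R=np.array([[0.002,0,1],[-1,0,.002],[0,-1,0.]])
for zt in (11,0):
  for k,uv in {"tip in R":(432,25),"tip out R":(470,25),"padback":(498,55),"fingerR out":(515,100),"elbow R top":(580,98),"elbow R mid":(640,125),"outer R":(770,215)}.items():
    uv=(uv[0]/1.7+40,uv[1]/1.7+240)
    o,d=ray("wrist",[uv],m);o_=(o-p)@R;d_=(d@R)[0];t=(zt-o_[2])/d_[2];print(zt,k,o_+d_*t)
E
```

```text
11 tip in R [10.6 10.5 11. ]
11 tip out R [21.3 10.3 11. ]
11 padback [26.4 -7.1 11. ]
11 fingerR out [ 26.9 -27.6  11. ]
11 elbow R top [ 42.  -28.2  11. ]
11 elbow R mid [ 52.3 -40.1  11. ]
11 outer R [ 67.4 -72.4  11. ]
0 tip in R [12.2 32.6  0. ]
0 tip out R [24.6 32.3  0. ]
0 padback [30.5 12.2  0. ]
0 fingerR out [ 31.1 -11.6   0. ]
0 elbow R top [ 48.6 -12.3   0. ]
0 elbow R mid [ 60.6 -26.1   0. ]
0 outer R [ 78.  -63.5   0. ]
```

The jar stands upright at about (523,74); the bar is at y=31.5–39.4, so the back edge is still under it. Recomputed wrist silhouette radius is ~51 mm, so the low push can go about 18 mm further. Back over the bar for that.

>>> move_arm --targets '[4.4,0,0.1,0,4,4.4,0,0,0,6,4.4,0,0,0,8.5,4.4,0,0,0,8.5,4.4,0,0,0,8.5,0,0,0,0,8.5,0,3.6,0,0,8.5,0,3.6,0,0,8.5,0,3.6,0,0,8.5,0,3.6,0,0,8.5,0,3.6,0,0,8.5,0,3.6,0,0,8.5,0,2.5,0,0,8.5,0,0.7,0,0,8.5,0,0.3,0,0,8.5,0,0,0,0,8.5]'

```text
time_s: 27.5
ee_pos: [523.1, -145.7, 4.0]
tcp_rot: [[-0.001, 0.001, 1.0], [-1.0, -0.0, -0.001], [0.0, -1.0, 0.001]]
ft_force: [-0.3, -0.3, -0.2]
width: 0.996
```

>>> move_arm --targets '[-1.5,0,0,0,8.5,-2,0,0,0,8.5,-2,0,0,0,8.5,-2,0,0,0,8.5,-1,0,0,0,8.5,-0.4,0,0,0,8.5,-0.3,0,0,0,8.5,-0.3,0,0,0,8.5,-0.3,0,0,0,8.5,-0.3,0,0,0,8.5]'

```text
time_s: 28.5
ee_pos: [522.9, -44.4, 3.3]
tcp_rot: [[-0.001, 0.0, 1.0], [-1.0, -0.0, -0.001], [0.0, -1.0, 0.0]]
ft_force: [0.2, -7.3, 1.2]
width: 0.998
```

```bash
python3 look.py q scene:160,130,320,290
```

```text
t 28.5 p [522.89 -44.41   3.28] xang -90.04 q6 81.89413222290692 F [ 0.17 -7.26  1.22] T [-0.63 -0.01  0.05] w 85.2
scale 3.75
```

View pics/q_scene_c.png

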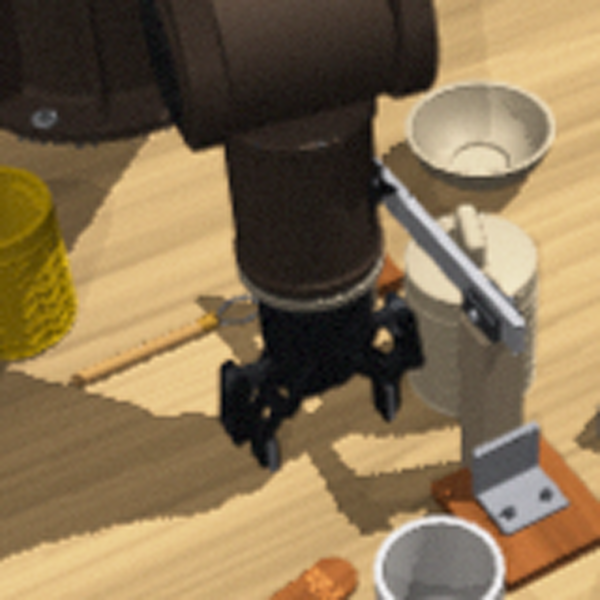

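```bash
python3 - <<'E'
from h import *
np.set_printoptions(precision=1,suppress=True)
ax=np.array([523,-44.4])
for nm,c in (("ringR",(383,268)),("ringL",(237,278)),("cylR",(378,140)),("knob",(393,185)),("houseR",(437,60))):
    uv=(160+c[0]/3.75,130+c[1]/3.75);o,d=ray("scene",[uv]);o=o;d=d[0]
    t=((ax-o[:2])@d[:2])/(d[:2]@d[:2]);q=o+d*t;print(nm,q,"dist",np.linalg.norm(q[:2]-ax))
E
```

```text
ringR [544.9  -0.8 165. ] dist 48.76234953075205
ringL [507.4 -87.2 168.4] dist 45.52072799232671
cylR [545.6   0.4 272.3] dist 50.138617947808385
knob [549.5   7.  236.2] dist 57.85603792115836
houseR [565.6  31.3 333. ] dist 86.86979192895551
```

>>> move_arm --targets '[-0.2,0,0,0,8.5,-0.3,0,0,0,8.5,-0.3,0,0,0,8.5,-0.3,0,0,0,8.5]'

```text
time_s: 28.95
ee_pos: [522.9, -33.5, 3.3]
tcp_rot: [[-0.001, 0.0, 1.0], [-1.0, -0.0, -0.001], [0.0, -1.0, 0.0]]
ft_force: [0.2, -6.1, 1.3]
width: 0.996
```

>>> move_arm --targets '[-0.2,0,0,0,8.5,-0.2,0,0,0,8.5,-0.2,0,0,0,8.5,-0.2,0,0,0,8.5]'

```text
time_s: 29.35
ee_pos: [522.9, -25.6, 3.3]
tcp_rot: [[-0.001, 0.0, 1.0], [-1.0, -0.0, -0.001], [0.0, -1.0, 0.0]]
ft_force: [0.7, -6.3, 0.1]
width: 0.998
```

```bash
python3 look.py r scene:160,130,320,290 top:200,120,400,270
```

```text
t 29.35 p [522.92 -25.56   3.27] xang -90.03 q6 83.94735178538349 F [ 0.7  -6.3   0.12] T [-0.7   0.01  0.08] w 85.2
scale 3.75
scale 4.0
```

View pics/r_scene_c.png

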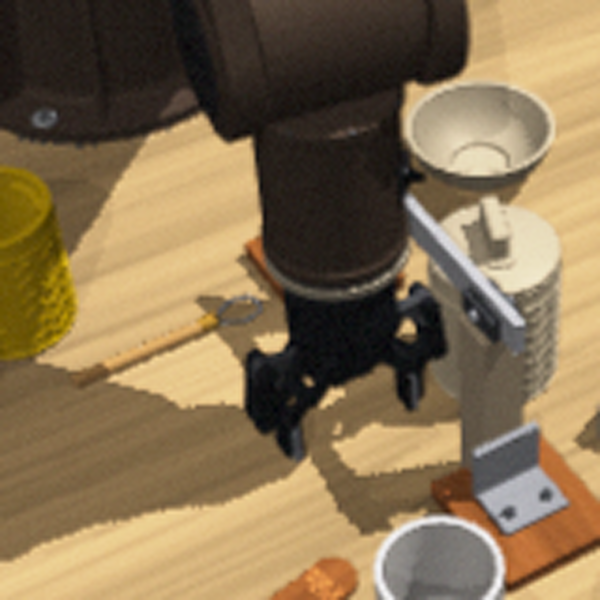

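View pics/r_top_c.png

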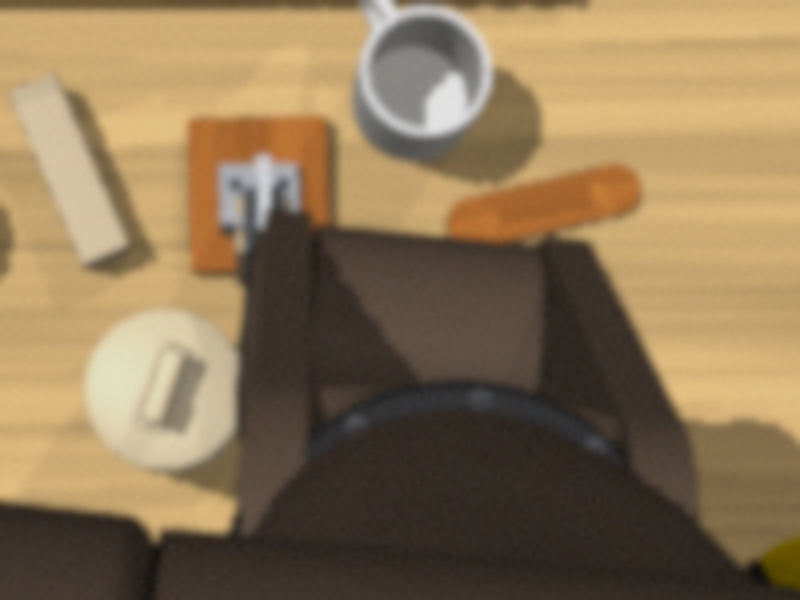

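```bash
python3 - <<'E'
from h import *
print(at("top",np.array([(166,390),(86,390)])/4+[200,120],120))
E
```

```text
[[520.60886106  92.33500548 120.        ]
 [521.06563398 138.09315729 120.        ]]
```

>>> move_arm --targets '[-0.15,0,0,0,8.5,-0.15,0,0,0,8.5,0,0,0,0,8.5]'

```text
time_s: 29.75
ee_pos: [522.9, -22.4, 3.3]
tcp_rot: [[-0.0, 0.0, 1.0], [-1.0, -0.0, -0.0], [0.0, -1.0, 0.0]]
ft_force: [-0.1, -5.1, 0.3]
width: 0.994
```

>>> move_arm --targets '[1.5,0,0,0,8.5,3,0,0,0,8.5,3,0,0,0,8.5,3,0,0,0,8.5,1.5,0,0,0,8.5,0,-3.6,0,0,6,0,-3.6,0,0,4,0,-3.6,0,0,3,0,-3.6,0,0,2.4,0,-3.6,0,0,2.4,0,-3.6,0,0,2.4,0,-3.6,0,0,2.4,-4.4,0,0,0,2.4,-4.4,0,0,0,2.4,-4.4,0,0,0,2.4,-4.4,0,0,0,2.4,-4.4,0,0,0,2.4,0,0,0,0,2.4,0,0,0,0,2.4]'

```text
time_s: 31.65
ee_pos: [522.5, 78.6, 255.2]
tcp_rot: [[0.002, -0.0, 1.0], [-1.0, -0.0, 0.002], [0.0, -1.0, -0.0]]
ft_force: [-0.2, -0.4, 0.1]
width: 0.28
```

```bash
python3 look.py u wrist:100,60,430,270 scene:160,130,360,290 top:200,120,400,270
```

```text
t 31.65 p [522.55  78.56 255.19] xang -89.88 q6 95.14475406289195 F [-0.25 -0.44  0.07] T [ 0.08 -0.03 -0.03] w 23.9
scale 2.4242424242424243
scale 3.75
scale 4.0
```

View pics/u_wrist_c.png

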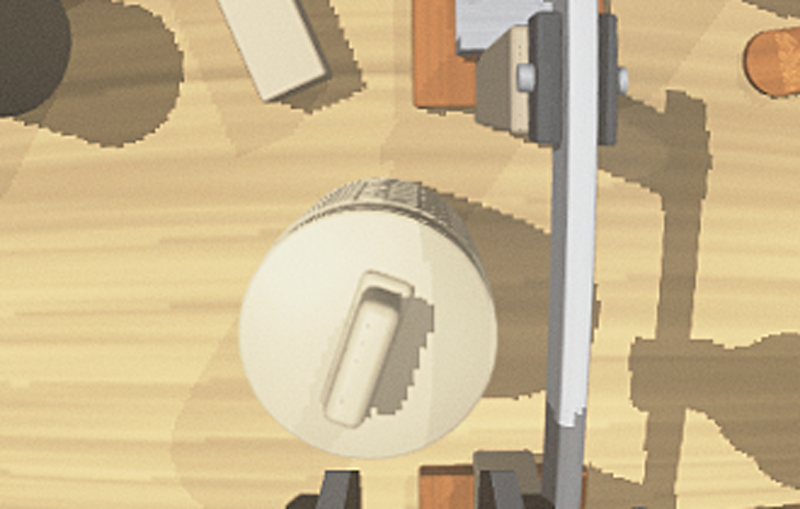

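View pics/u_scene_c.png

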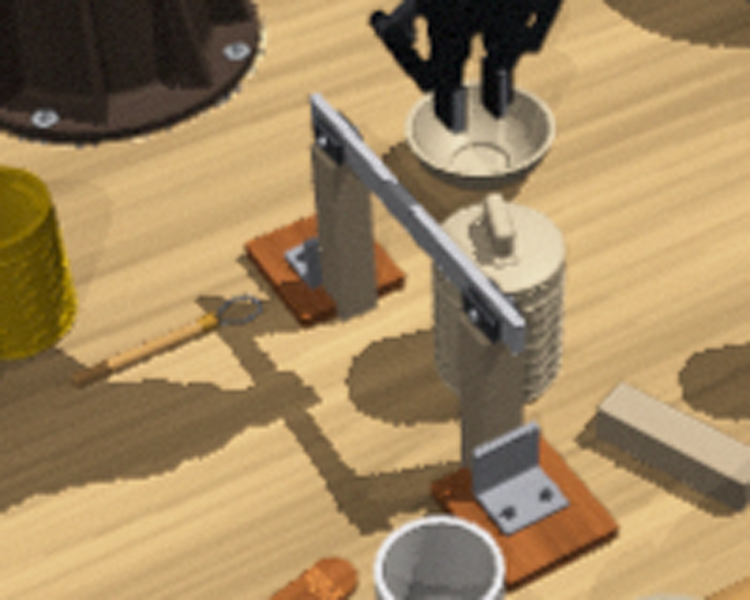

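```bash
python3 - <<'E'
from h import *
import pickle
np.set_printoptions(precision=1,suppress=True)
m=pickle.load(open("pics/u_wrist.pkl","rb"));k=2.4242424
c=lambda L:np.array(L)/k+[100,60]
f=at("wrist",c([(384,292),(345,424)]),151,m);d=f[0]-f[1];print(f.mean(0),np.hypot(*d[:2]),np.degrees(np.arctan2(d[1],d[0])))
D=at("wrist",c([(239,325),(498,325)]),118,m);print("disc",D,D.mean(0))
print("bar",at("wrist",c([(588,400),(554,400)]),182,m))
P=cv2.imread("pics/top0.png");Q=cv2.imread("pics/u_top.png")
dd=cv2.absdiff(P,Q).max(2);print([ (n,int((dd[y0:y1,x0:x1]>40).sum())) for n,(x0,y0,x1,y1) in dict(mug=(285,115,325,160),rib=(308,158,362,185),kpost=(200,135,235,190),vase=(138,145,185,190),footR=(245,148,288,190),tool=(305,268,355,282),bowl=(172,272,230,328)).items()])
E
```

```text
[525.6  95.3 151. ] 45.293671283417844 -16.69785243888566
disc [[527.6 142.2 118. ]
 [527.7  50.4 118. ]] [527.7  96.3 118. ]
bar [[524.3  31.1 182. ]
 [524.4  40.7 182. ]]
[('mug', 205), ('rib', 0), ('kpost', 1113), ('vase', 175), ('footR', 1118), ('tool', 180), ('bowl', 1546)]
```

```bash
python3 - <<'E'
from h import *
P=cv2.imread("pics/top0.png");Q=cv2.imread("pics/u_top.png")
cv2.imwrite("pics/u_topfull.png",Q)
E
```

```text
(no output)
```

View pics/u_topfull.png

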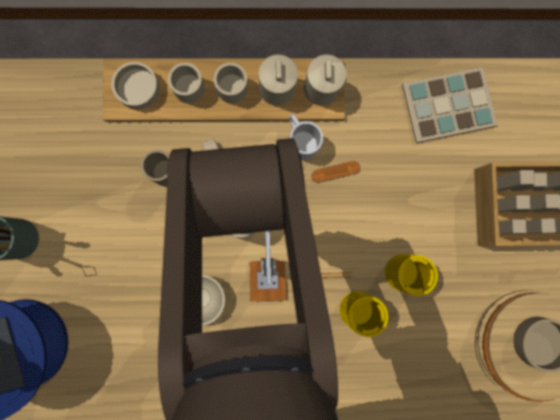

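```bash
python3 - <<'E'
from look import *
st();print(manip.hand_in())
E
```

```text
t 31.8 p [522.8   76.83 255.23] xang -90.07 q6 95.15212572820057 F [-0.53 -0.79 -0.01] T [-0.03 -0.01  0.01] w 24.0
the job is handed in; nothing more can be done
None
```

The job is handed in, at 31.8 s of the 64 s allowed. The lid is locked and the jar stands upright just beyond the bar.

**Lid:**
- I turned it anticlockwise with the fin held loosely until it dropped onto the rim. The lid edge went down about 2.3 px in the scene view (about 8 mm), with the fin at about 35°.
- I stopped there, then turned it clockwise to the stop. I felt the stop as the torque rising from 0.03 to 0.12 N·m.
- The jar was dragged round about 2° at the stop, before I backed off.

**Push:**
- I pushed the jar low from the −y side with a steady 6–7 N, and it stayed upright under the bar. The first push stopped early, so I came back over the bar and pushed it the last 20 mm or so.
- The contact was at the hand's knuckle, roughly 46–50 mm above the table. That is slightly over the 45 mm advised, but the jar did not tip.

**Last checks:**
- The jar centre is at y≈95 to 96, so its back edge at about 49.5 clears the bar's back face at about 40 by 9–10 mm.
- The fin is at about −17°, as when I locked it.
- I saw no contact with the gauge: the force stayed at the sliding level throughout.
- The bystanders look unmoved. My pixel comparison showed only the rib fully unchanged; the other areas differed at least partly because the arm or its shadow covers them. The vase, bowl, mug, kiln post and loop tool I judged only by eye.
- My estimates of the jar's x position differ by several mm between cameras (521 to 528). That does not matter with 170 mm between the posts.

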